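# Unload the drying carousel onto the packing shelf

### The job

Unload the drying carousel: turn the lock collar on its column to the open mark, then index the table by its pins, detent by detent, so that each tin comes out from under the clear guard to the open front station, and stand every tin upright, lid up, in a bay of its own on the packing shelf, centred between the brass lines and midway between front and back, its narrow side to the front, so that they make a neat side-by-side row. When all the tins are on the shelf, leave the table on a detent and turn the collar back to its locked mark; do not disturb the other things on the bench.

Things in the scene. Friction and masses are not known exactly. Their poses are not given: they have to be found in the camera images.
- carousel_base: Fixed grey base of the carousel, 300 x 300 mm, 45 mm high; origin under its centre, z up; its open front faces its own -x, towards the robot. A round dark steel table (diameter 340 mm, top 62 mm above the bench) turns on its axis; it carries a hub drum (diameter 140 mm, 48 mm high) and four stations (rubber pads 110 mm from the axis): on a detent they lie at own -x (front), -y, +x, +y.
- guard_edge (a point): Middle of the front edge of the clear rigid guard plate, on its top face, 138 mm above the bench. The guard is 6 mm thick and covers from here (35 mm in front of the carousel's axis) 210 mm back, and 175 mm to each side; posts at the base's own (0.165, +-0.165). Only the front station can be reached from above; under the guard 70 mm above the table are clear. Axes as the base's.
- carousel (a joint): Angle of the round table, rad, growing anticlockwise from above; detents at the multiples of pi/2, starts at 0. Carry an index pin 90 degrees along its arc across the front, either way round, to index one position: the detent resists with up to about 0.5 N m (3.5 N at a pin), and past half way the table settles into the next one. While the collar is locked a bolt holds the table fast.
- pin0 (a point): Centre of the top of an index pin, 122 mm above the bench: upright steel pin fixed on the turning table, diameter 16 mm, 60 mm tall, 150 mm from the axis. The four stand midway between the stations: on a detent at 45, 135, 225 and 315 degrees from the base's own x, so two of them flank the front station.
- pin1 (a point): Centre of the top of an index pin, 122 mm above the bench: upright steel pin fixed on the turning table, diameter 16 mm, 60 mm tall, 150 mm from the axis. The four stand midway between the stations: on a detent at 45, 135, 225 and 315 degrees from the base's own x, so two of them flank the front station.
- pin2 (a point): Centre of the top of an index pin, 122 mm above the bench: upright steel pin fixed on the turning table, diameter 16 mm, 60 mm tall, 150 mm from the axis. The four stand midway between the stations: on a detent at 45, 135, 225 and 315 degrees from the base's own x, so two of them flank the front station.
- pin3 (a point): Centre of the top of an index pin, 122 mm above the bench: upright steel pin fixed on the turning table, diameter 16 mm, 60 mm tall, 150 mm from the axis. The four stand midway between the stations: on a detent at 45, 135, 225 and 315 degrees from the base's own x, so two of them flank the front station.
- collar (a joint): Angle of the lock collar, rad: 0 = locked (nose at the single-bar mark, towards the base's own -x), 1.2 = open (nose at the double-bar mark), a stop at each. Opens anticlockwise seen from above; stays where it is left (friction about 0.06 N m). Opening lifts a bolt 15 mm out of the table's hub; it locks fully only with the table on a detent. Starts near locked.
- collar_grip (a point): Lock collar on the fixed column: its centre, on the carousel's axis, 166 mm above the bench, to be gripped across the diameter from above and twisted. Captive upright steel cylinder, diameter 46 mm, from 144 to 183 mm above the bench, with a nose 10 mm wide and high at its foot reaching 41 mm from the axis. Its frame turns with the collar; the nose is along its -x.
- shelf: Fixed wooden shelf, 150 mm deep (own x, front at -x), 246 mm wide (own y); origin under its centre on the bench; board top at 50 mm, open at front and back, with cheeks at both ends, 35 mm high above it. Flat brass lines mark four bays 54 mm wide, side by side along own y. A tin stands in a bay with its 54 mm width along the shelf's x, its 40 mm along y.
- bay0 (a point): Centre of bay 0 on the shelf board, 50 mm above the bench; bays 0 to 3 run from the shelf's -y end to its +y end, 54 mm apart, midway between its front and back. Axes as the shelf's.
- bay1 (a point): Centre of bay 1 on the shelf board, 50 mm above the bench; bays 0 to 3 run from the shelf's -y end to its +y end, 54 mm apart, midway between its front and back. Axes as the shelf's.
- bay2 (a point): Centre of bay 2 on the shelf board, 50 mm above the bench; bays 0 to 3 run from the shelf's -y end to its +y end, 54 mm apart, midway between its front and back. Axes as the shelf's.
- bay3 (a point): Centre of bay 3 on the shelf board, 50 mm above the bench; bays 0 to 3 run from the shelf's -y end to its +y end, 54 mm apart, midway between its front and back. Axes as the shelf's.
- tin0: Upright rectangular aluminium tin with a lid and a brown paper band, 40 mm thick (own x), 54 mm wide (own y), 58 mm tall, about 140 g; origin at the centre of its underside, z up to the lid. 3 or 4 of the four tins are present, each on a station of the table, its thickness along the radius; the others are absent (None).
- tin1: Upright rectangular aluminium tin with a lid and a brown paper band, 40 mm thick (own x), 54 mm wide (own y), 58 mm tall, about 140 g; origin at the centre of its underside, z up to the lid. 3 or 4 of the four tins are present, each on a station of the table, its thickness along the radius; the others are absent (None).
- tin2: Upright rectangular aluminium tin with a lid and a brown paper band, 40 mm thick (own x), 54 mm wide (own y), 58 mm tall, about 140 g; origin at the centre of its underside, z up to the lid. 3 or 4 of the four tins are present, each on a station of the table, its thickness along the radius; the others are absent (None).
- tin3: Upright rectangular aluminium tin with a lid and a brown paper band, 40 mm thick (own x), 54 mm wide (own y), 58 mm tall, about 140 g; origin at the centre of its underside, z up to the lid. 3 or 4 of the four tins are present, each on a station of the table, its thickness along the radius; the others are absent (None).
- glue_jar: Bystander: glue jar, diameter 54 mm, 75 mm high; origin under its centre.
- brush: Bystander: brush 170 mm long lying on the bench, origin under its middle.
- band_roll: Bystander: roll of paper band, diameter 68 mm, 28 mm high, origin under its centre.
- cup: Bystander: white mug, diameter 72 mm, 80 mm high, origin under its centre.
- spare_mould: Bystander: wooden mould block 150 x 90 x 30 mm lying flat, origin under its centre.

How it is judged:
By the outcome, as a careful person would: the job done as asked, in the order asked, and still so for the second after the job is handed in, with the robot touching nothing.
Of tin0, tin1, tin2, tin3 only 3 to 4 are there at a start; the rules pass over those that are not, and their reading is None.
At some moment in a run one of tin0, tin1, tin2, tin3 may be knocked a few centimetres aside while the robot is not near it.
It also fails if it takes over 210 s, if anything falls off the work surface, if the arm or the gripper's body presses on something with over 40 N, if the wrist force passes 120 N, or if a joint passes its speed limit or range.

### The arm

A 6-joint arm with a two-finger parallel gripper is mounted at the origin on the work surface. World frame = base frame: x ahead of the robot, y to its left, z up, the work surface at z = 0. Lengths are in m, angles in rad, forces in N, time in s.
With the tool pointing down it reaches from about 0.375 to 0.925 m from the base axis. Payload 5.7 kg.
Tool frame: the origin (TCP) lies on the centre line of the jaws, within the pads' length; the fingertips stand robot.tip_reach ahead of it and the grasp point (between the pads) lies 3 mm ahead of it (robot.tip_reach is the distance from the TCP to the fingertips, in m); z points along the fingers, y is the line along which they close (so a half turn about z gives the same grasp; the last joint's range is limited). The gripper opens to 85 mm and grips with 20 to 120 N. Pads are 22 mm wide; open, the fingers measure 114 mm over their backs; the gripper's body (76 mm by 85 mm) begins 54 mm behind the grasp point. The pads swing forward as they close: fully open they stand 13 mm farther back than shut.
Start: joints at [-1.223, 0.359, 1.51, -0, 1.272, -0.115], TCP at [0.268, -0.537, 0.253] pointing down, gripper open.
Joint ranges: [-2.97, 2.97], [-1.01, 2.36], [0.21, 2.38], [-0.96, 4.11], [0.2, 2.71], [-2.98, 2.98]. Speed limits (rad/s): [2.39, 2.39, 3.14, 3.14, 3.14, 3.14].

### API

Orientations are given as [roll, pitch, yaw] about the fixed x, y, z axes, in that order (R = Rz(yaw) Ry(pitch) Rx(roll)).
In Python, from rig import telemetry, imaging, robot gives the robot as it stands. The module is installed in compiled form; this text tells all that it offers.
- The arm moves only by the shell command python3 -m jog 'ROWS' [OPENING] [FORCE]. ROWS is JSON, a list of rows, each an object with "xyz": the shift along the tool's x, y, z in cm, a list of three; "dr": the turn, a rotation vector about the tool's x, y, z in degrees, a list of three. A call has exactly 10 rows; each row shifts and turns the commanded pose from where the row before left it, along the tool's axes as they then stand; what a row does not reach is not made up. A row lasts 1/8 s, in which the tool goes at most 62.5 mm and 10.7 degrees, less where a joint would pass 70% of its speed; a pose out of reach is approached as far as the arm can. A call with a gripper value outside its range is refused whole. OPENING is the finger opening in cm, from 0 to 8.54, set as the call begins (- or left out, the last holds). The fingers move at their own pace and stop on an object; FORCE is the grip in N (left out, the last holds). Time passes only in rows, so rows that do not move let the fingers close, or fill a call up. It gives the time, the measured TCP pose, the force, the opening and the grip force at its end, in the units of the state.
- telemetry.state(): the state, without advancing time (a new reading comes with each control period).
- imaging.camera(name): name is "side" or "top" or "wrist"; returns a dict with "color" (480x640x3 uint8, blue, green, red), "fovy" (degrees; the focal length in pixels is half the picture's height over the tangent of half this angle, whatever the lens; pixels are square), "cx", "cy" (the principal point, pixels), "cam_to_world" (4x4, takes a point from camera to world coordinates). Camera axes: x right, y down, z forward; pixel columns grow to the right and rows downward; lengths in m; the calibration is good to about 2 mm. The wrist camera is an equidistant fisheye: a pixel r from the principal point sees the ray r / f radians off the axis. A picture is of the moment at which its call begins. There is no depth.
- robot.finish_job(): hands the job in; it is judged then, once.
The state is a dict: "t": time; "joint_positions": joint angles; "joint_velocities": joint speeds; "joint_efforts": joint torques, N m; "ee_pos": TCP position; "tool_rot": TCP orientation; "contact_force": force on the tool from outside, world axes, zero at the start; "ft_torque": the same for the moment, N m; "width": finger opening in m; "grasp_force": force on a finger pad.
Only numpy, scipy, OpenCV 4.12 (cv2) and the standard library are available. Lean on these libraries where they do the work, as an engineer would, in place of code of your own. Each camera call takes 0.05 s, during which the arm holds its last target. There are 200 camera calls.

## Working session

There is one attempt and no reset: what is moved stays moved. The work goes in short steps, Python scripts to look and compute and a shell command to move; the robot and the scene stay as the last step left them, time stands still between calls to the robot, and variables do not carry over. Pictures are saved under pics/ and viewed, at most 17 in all, crops included, and the job is handed in when it is done.

```bash
mkdir -p pics
cat > h.py <<'E'
import numpy as np, cv2
from rig import telemetry, imaging, robot
def cam(n):
    c=imaging.camera(n); c['f']=240/np.tan(np.radians(c['fovy'])/2); c['T']=np.array(c['cam_to_world']); c['n']=n; return c
def px(c,u,v,z):
    x=np.array([(u-c['cx'])/c['f'],(v-c['cy'])/c['f'],1.])
    if c['n']=='wrist':
        r=np.hypot(x[0],x[1]); x=np.array([x[0]/r*np.sin(r),x[1]/r*np.sin(r),np.cos(r)]) if r>1e-9 else x
    d=c['T'][:3,:3]@x; o=c['T'][:3,3]
    return o+d*(z-o[2])/d[2]
def proj(c,p):
    q=np.linalg.inv(c['T'])@np.append(p,1); 
    if c['n']=='wrist':
        t=np.arctan2(np.hypot(q[0],q[1]),q[2]); s=c['f']*t/np.hypot(q[0],q[1]); return np.array([q[0]*s+c['cx'],q[1]*s+c['cy']])
    return np.array([q[0]/q[2]*c['f']+c['cx'],q[1]/q[2]*c['f']+c['cy']])
E
python3 - <<'E'
from h import *
for n in ['top','side','wrist']:
    c=cam(n); cv2.imwrite(f'pics/{n}0.png',c['color']); print(n,c['f'],c['cx'],c['cy'],c['T'].round(3).tolist())
s=telemetry.state(); print(s, robot.tip_reach)
E
```

```text
top 519.5050970319959 321.4659795940057 238.21464123415248 [[0.004, -0.996, 0.087, 0.408], [-1.0, -0.002, 0.019, -0.012], [-0.019, -0.087, -0.996, 1.272], [0.0, 0.0, 0.0, 1.0]]
side 458.4454052928704 316.69236754063473 239.56902250667093 [[0.763, -0.34, 0.55, -0.067], [-0.647, -0.377, 0.663, -0.702], [-0.017, -0.861, -0.508, 0.651], [0.0, 0.0, 0.0, 1.0]]
wrist 371.64829954431775 321.2113012132313 242.6872933324488 [[0.446, -0.848, -0.286, 0.342], [-0.895, -0.424, -0.141, -0.499], [-0.002, 0.318, -0.948, 0.374], [0.0, 0.0, 0.0, 1.0]]
{'t': 0.15, 'joint_positions': array([-1.22312887e+00,  3.59327481e-01,  1.51120456e+00,  1.50293524e-05,
        1.27251209e+00, -1.15056910e-01]), 'joint_velocities': array([-0.00076219, -0.00171144, -0.00275111,  0.00036522, -0.0015562 ,
        0.00147783]), 'joint_efforts': array([ 1.93171804e-04, -5.28032291e+01, -2.78931677e+01, -1.92560924e-04,
        8.31454323e-03, -3.78159456e-06]), 'ee_pos': array([ 0.26767946, -0.53641348,  0.25264597]), 'tool_rot': array([-3.14015242e+00, -1.80898773e-04,  4.62719813e-01]), 'contact_force': array([-0.53442317, -0.64754587, -0.53107414]), 'ft_torque': array([0.00190491, 0.01143722, 0.01418806]), 'grasp_force': 0.0, 'width': 0.0853758102223838} 0.022
```

View pics/top0.png

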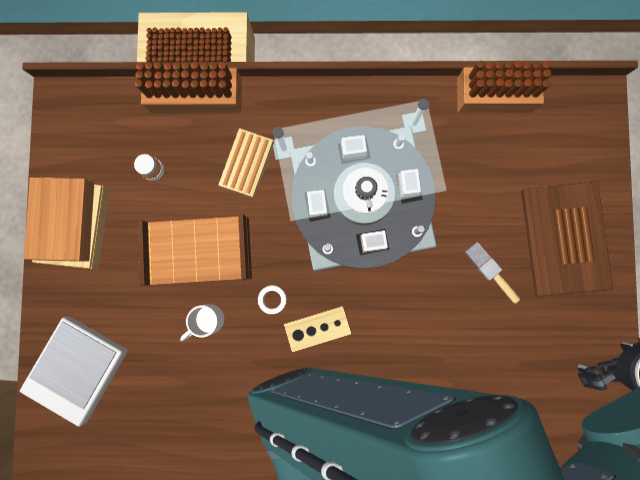

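View pics/side0.png

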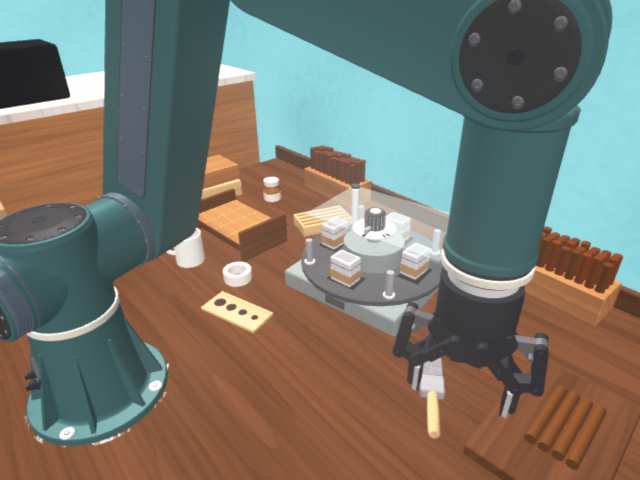

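The top view shows four tins at about (373,241), (317,203), (354,147) and (410,183), the collar at (367,187), and the shelf at about (195,250). I'll enlarge both areas.

Run:
```python
from h import *
im=cv2.imread('pics/top0.png')
a=cv2.resize(im[90:280,265:450],None,fx=3.1,fy=3.1,interpolation=cv2.INTER_CUBIC); cv2.imwrite('pics/c1.png',a)
b=cv2.resize(im[205:295,130:260],None,fx=6,fy=6,interpolation=cv2.INTER_CUBIC); cv2.imwrite('pics/c2.png',b)
```

```text
(no output)
```

View pics/c1.png

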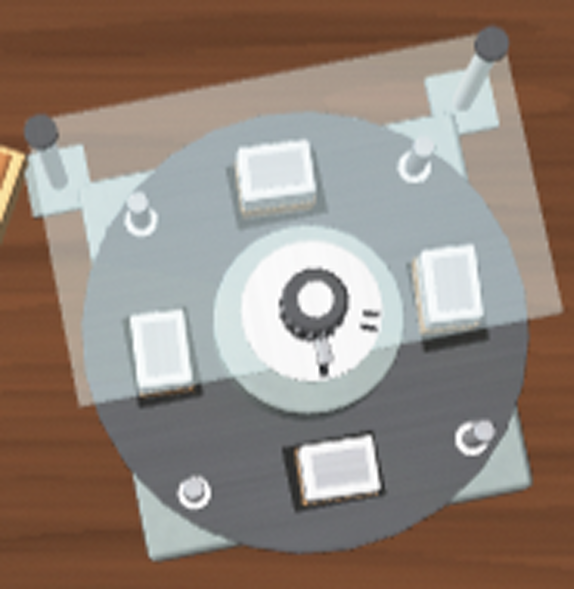

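View pics/c2.png

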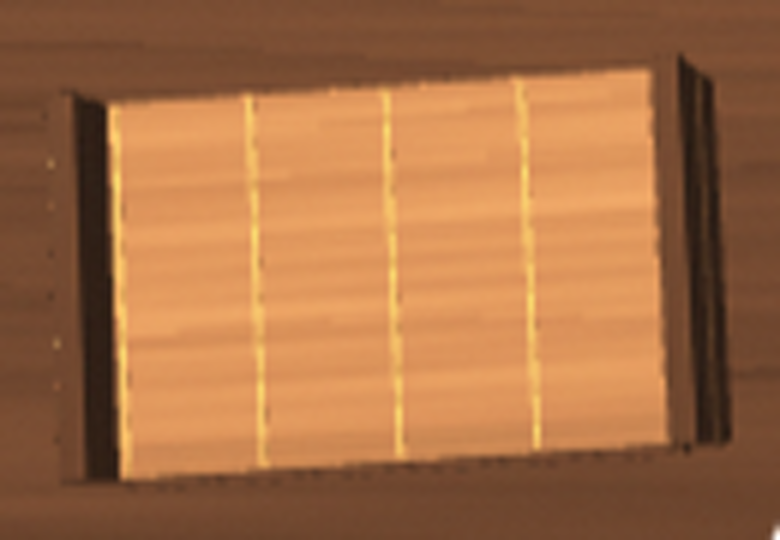

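The crops show the pin tops at about (195,488), (484,431), (423,145) and (137,202), the collar at (316,299) with its nose to the front, and the brass lines clearly.

Run:
```python
from h import *
c=cam('top')
C=lambda u,v,z:px(c,(u+.5)/3.1-.5+265,(v+.5)/3.1-.5+90,z)[:2]
S=lambda u,v,z=.05:px(c,(u+.5)/6-.5+130,(v+.5)/6-.5+205,z)[:2]
pins=np.array([C(*p,.122) for p in [(195,488),(484,431),(423,145),(137,202)]])
print('pins',pins.round(4).tolist(),'ctr',pins.mean(0), np.linalg.norm(pins-pins.mean(0),axis=1))
d=pins[[2]]-pins[[0]]; print('yaw est', np.degrees(np.arctan2(*(pins[2]-pins[0])[::-1])),np.degrees(np.arctan2(*(pins[3]-pins[1])[::-1])))
print('collar',C(316,299,.183))
print('guard corners front',C(79,405,.138),C(562,311,.138), 'back', C(30,125,.138),C(500,35,.138))
for n,q in dict(front=[(297,443),(374,432),(382,487),(307,499)],left=[(128,313),(184,308),(194,387),(139,393)],back=[(235,149),(313,140),(318,192),(238,205)],right=[(413,250),(470,244),(483,318),(425,325)]).items():
    w=np.array([C(*p,.12) for p in q]); print(n,w.mean(0).round(4),[round(float(np.linalg.norm(w[i]-w[i-1])),3) for i in range(4)], np.degrees(np.arctan2(*(w[1]-w[0])[::-1])).round(1))
L=[[(113,103),(123,478)],[(250,95),(263,465)],[(386,90),(400,457)],[(520,80),(538,450)]]
for a,b in L:
    a,b=S(*a),S(*b); print('line',a,b,(a+b)/2,np.linalg.norm(a-b),np.degrees(np.arctan2(*(a-b)[::-1])))
# rim ellipse
```

```text
pins [[0.4889, -0.0038], [0.5303, -0.2104], [0.7393, -0.1688], [0.6973, 0.039]] ctr [ 0.61394247 -0.08597943] [0.14967541 0.14991217 0.15027501 0.15025618]
yaw est -33.38677737915242 56.196678160156296
collar [ 0.61431784 -0.08655953]
guard corners front [0.54658227 0.07863213] [ 0.61429073 -0.26385183] back [0.74986862 0.11590176] [ 0.81560724 -0.2227486 ]
front [ 0.5057 -0.1076] [0.041, 0.056, 0.04, 0.054] -81.7
left [0.5888 0.0209] [0.059, 0.041, 0.058, 0.04] -84.8
back [ 0.7204 -0.0621] [0.042, 0.057, 0.039, 0.059] -83.4
right [ 0.6371 -0.186 ] [0.056, 0.041, 0.055, 0.042] -83.9
line [0.5533183  0.42387498] [0.40498677 0.41499041] [0.47915253 0.4194327 ] 0.14859736678939778 3.42773175437528
line [0.55660806 0.36924123] [0.41029366 0.35981166] [0.48345086 0.36452645] 0.1466179419735499 3.687457763702484
line [0.55869475 0.31504304] [0.41363445 0.30582122] [0.4861646  0.31043213] 0.14535313015988552 3.637532422684918
line [0.5627736  0.26175964] [0.4165816  0.25149457] [0.4896776 0.2566271] 0.14655194676849498 4.016508729264496
```

```bash
cat >> h.py <<'E'
def g(x,y,z,yaw,start=None):
    """tool-frame shift (cm) and z turn (deg): turn shown last, shift in present axes and in turned axes"""
    s=telemetry.state(); p=np.array(s['ee_pos']); w=s['tool_rot'][2]
    d=np.array([x,y,z])-p; sh=lambda a:[round(100*v,2) for v in (d[0]*np.cos(a)+d[1]*np.sin(a), d[0]*np.sin(a)-d[1]*np.cos(a), -d[2])]
    dy=(np.degrees(w)-yaw+180)%360-180
    print('shift now',sh(w),'turn z',round(dy,2),'shift after turn',sh(np.radians(yaw)))
def st():
    s=telemetry.state(); print('t%.2f'%s['t'],'p',np.round(s['ee_pos'],4),'rpy',np.degrees(s['tool_rot']).round(1),'F',np.round(s['contact_force'],1),'T',np.round(s['ft_torque'],2),'w%.4f g%.1f'%(s['width'],s['grasp_force']),'j6 %.2f'%s['joint_positions'][5])
E
python3 -c "
from h import *
g(.614,-.086,.25,-25)"
```

```text
shift now [np.float64(51.1), np.float64(-24.86), np.float64(0.28)] turn z 51.51 shift after turn [np.float64(12.34), np.float64(-55.47), np.float64(0.28)]
```

```bash
python3 -m jog '[{"xyz":[5.11,-2.49,0],"dr":[0,0,0]},{"xyz":[5.11,-2.49,0],"dr":[0,0,0]},{"xyz":[5.11,-2.49,0],"dr":[0,0,0]},{"xyz":[5.11,-2.49,0],"dr":[0,0,0]},{"xyz":[5.11,-2.49,0],"dr":[0,0,0]},{"xyz":[5.11,-2.49,0],"dr":[0,0,0]},{"xyz":[5.11,-2.49,0],"dr":[0,0,0]},{"xyz":[5.11,-2.49,0],"dr":[0,0,0]},{"xyz":[5.11,-2.49,0],"dr":[0,0,0]},{"xyz":[5.11,-2.49,0],"dr":[0,0,0]}]' 8.5 40
python3 -m jog '[{"xyz":[0,0,0],"dr":[0,0,6.5]},{"xyz":[0,0,0],"dr":[0,0,6.5]},{"xyz":[0,0,0],"dr":[0,0,6.5]},{"xyz":[0,0,0],"dr":[0,0,6.5]},{"xyz":[0,0,0],"dr":[0,0,6.5]},{"xyz":[0,0,0],"dr":[0,0,6.5]},{"xyz":[0,0,0],"dr":[0,0,6.5]},{"xyz":[0,0,0],"dr":[0,0,6]},{"xyz":[0,0,0],"dr":[0,0,0]},{"xyz":[0,0,0],"dr":[0,0,0]}]'
python3 -c "
from h import *
st();g(.614,-.086,.174,-25)
c=cam('wrist');cv2.imwrite('pics/w1.png',c['color']);print(c['T'].round(3).tolist()); print(proj(c,[.614,-.086,.183]))"
```

```text
t: 1.45
ee_pos: [0.6148, -0.0843, 0.2532]
tool_rot: [3.142, 0.0, 0.463]
contact_force: [-0.0, -1.0, 0.5]
width: 0.0846
grasp_force: 0.0
t: 2.7
ee_pos: [0.6139, -0.0859, 0.2532]
tool_rot: [-3.142, 0.0, -0.434]
contact_force: [0.3, 0.6, 0.2]
width: 0.0847
grasp_force: 0.0
t2.70 p [ 0.6139 -0.0859  0.2532] rpy [-180.     0.   -24.9] F [0.3 0.6 0.2] T [-0.05  0.03  0.01] w0.0847 g0.0 j6 1.75
shift now [np.float64(0.02), np.float64(0.01), np.float64(7.92)] turn z 0.13 shift after turn [np.float64(0.02), np.float64(0.01), np.float64(7.92)]
[[-0.421, -0.86, -0.289, 0.689], [-0.907, 0.399, 0.134, -0.119], [-0.0, 0.319, -0.948, 0.374], [0.0, 0.0, 0.0, 1.0]]
[323.6013529  272.73450016]
```

View pics/w1.png

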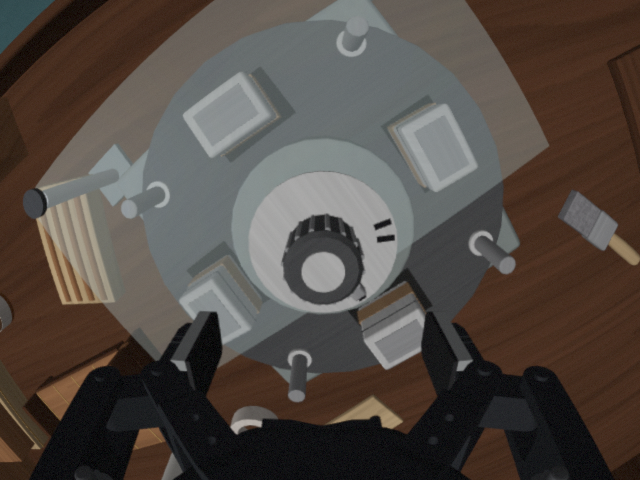

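The wrist view shows the collar's top disc at (323,271), within 2 px of the predicted position. I'll go down, grip and twist.

```bash
python3 -m jog '[{"xyz":[0,0,1.5],"dr":[0,0,0]},{"xyz":[0,0,1.5],"dr":[0,0,0]},{"xyz":[0,0,1.5],"dr":[0,0,0]},{"xyz":[0,0,1.5],"dr":[0,0,0]},{"xyz":[0,0,1],"dr":[0,0,0]},{"xyz":[0,0,0.9],"dr":[0,0,0]},{"xyz":[0,0,0],"dr":[0,0,0]},{"xyz":[0,0,0],"dr":[0,0,0]},{"xyz":[0,0,0],"dr":[0,0,0]},{"xyz":[0,0,0],"dr":[0,0,0]}]'
python3 -m jog '[{"xyz":[0,0,0],"dr":[0,0,0]},{"xyz":[0,0,0],"dr":[0,0,0]},{"xyz":[0,0,0],"dr":[0,0,0]},{"xyz":[0,0,0],"dr":[0,0,0]},{"xyz":[0,0,0],"dr":[0,0,0]},{"xyz":[0,0,0],"dr":[0,0,0]},{"xyz":[0,0,0],"dr":[0,0,0]},{"xyz":[0,0,0],"dr":[0,0,0]},{"xyz":[0,0,0],"dr":[0,0,0]},{"xyz":[0,0,0],"dr":[0,0,0]}]' 4.2 40
python3 -c "
from h import *
st()"
```

```text
t: 4.0
ee_pos: [0.6142, -0.0859, 0.1747]
tool_rot: [-3.141, -0.001, -0.436]
contact_force: [-0.3, 0.6, -0.4]
width: 0.085
grasp_force: 0.0
t: 5.25
ee_pos: [0.6136, -0.0867, 0.1748]
tool_rot: [3.14, -0.0, -0.436]
contact_force: [-3.4, -3.8, 5.2]
width: 0.0444
grasp_force: 41.3
t5.25 p [ 0.6136 -0.0867  0.1748] rpy [179.9  -0.  -25. ] F [-3.4 -3.8  5.2] T [-0.71  0.58  0.05] w0.0444 g41.3 j6 1.76
```

```bash
python3 -m jog '[{"xyz":[0,0,0],"dr":[0,0,-7]},{"xyz":[0,0,0],"dr":[0,0,-7]},{"xyz":[0,0,0],"dr":[0,0,-7]},{"xyz":[0,0,0],"dr":[0,0,-7]},{"xyz":[0,0,0],"dr":[0,0,-7]},{"xyz":[0,0,0],"dr":[0,0,-7]},{"xyz":[0,0,0],"dr":[0,0,-7]},{"xyz":[0,0,0],"dr":[0,0,-7]},{"xyz":[0,0,0],"dr":[0,0,-7]},{"xyz":[0,0,0],"dr":[0,0,-7]}]'
python3 -c "
from h import *
st()"
python3 -m jog '[{"xyz":[0,0,0],"dr":[0,0,0]},{"xyz":[0,0,0],"dr":[0,0,0]},{"xyz":[0,0,0],"dr":[0,0,0]},{"xyz":[0,0,0],"dr":[0,0,0]},{"xyz":[0,0,0],"dr":[0,0,0]},{"xyz":[0,0,0],"dr":[0,0,0]},{"xyz":[0,0,-2],"dr":[0,0,0]},{"xyz":[0,0,-3],"dr":[0,0,0]},{"xyz":[0,0,-3],"dr":[0,0,0]},{"xyz":[0,0,0],"dr":[0,0,0]}]' 8.5
python3 -c "
from h import *
st();g(.505,-.107,.25,101.5)
c=cam('top');cv2.imwrite('pics/t2.png',cv2.resize(c['color'][90:280,265:450],None,fx=3.1,fy=3.1,interpolation=cv2.INTER_CUBIC))
c=cam('wrist');cv2.imwrite('pics/w2.png',c['color'])"
```

```text
t: 6.5
ee_pos: [0.6148, -0.0871, 0.1748]
tool_rot: [3.139, -0.001, 0.788]
contact_force: [3.7, -0.6, 0.1]
width: 0.0445
grasp_force: 40.7
t6.50 p [ 0.6148 -0.0871  0.1748] rpy [179.9  -0.   45.1] F [ 3.7 -0.6  0.1] T [-0.16 -0.36 -1.09] w0.0445 g40.7 j6 0.53
t: 7.75
ee_pos: [0.6157, -0.0863, 0.257]
tool_rot: [3.137, -0.003, 0.786]
contact_force: [0.2, -1.0, -0.6]
width: 0.085
grasp_force: 0.0
t7.75 p [ 0.6157 -0.0863  0.257 ] rpy [179.7  -0.2  45. ] F [ 0.2 -1.  -0.6] T [ 0.03  0.06 -0.  ] w0.0850 g0.0 j6 0.53
shift now [np.float64(-9.28), np.float64(-6.37), np.float64(0.7)] turn z -56.49 shift after turn [np.float64(0.18), np.float64(-11.26), np.float64(0.7)]
```

View pics/w2.png

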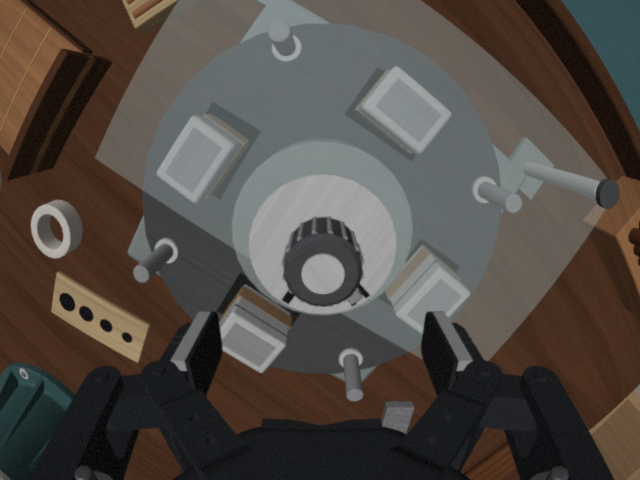

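The collar's nose moved to the double bar at about (360,297), and the -1.1 N m torque says it is against the stop. Next is the front tin.

```bash
python3 -m jog '[{"xyz":[-3.1,-2.12,0],"dr":[0,0,0]},{"xyz":[-3.1,-2.12,0],"dr":[0,0,0]},{"xyz":[-3.1,-2.12,0],"dr":[0,0,0]},{"xyz":[0,0,0],"dr":[0,0,8.4]},{"xyz":[0,0,0],"dr":[0,0,8.4]},{"xyz":[0,0,0],"dr":[0,0,8.4]},{"xyz":[0,0,0],"dr":[0,0,8.3]},{"xyz":[0,0,0],"dr":[0,0,0]},{"xyz":[0,0,0],"dr":[0,0,0]},{"xyz":[0,0,0],"dr":[0,0,0]}]' 8.5 40
python3 -c "
from h import *
st();g(.506,-.1077,.101,11.5)"
```

```text
t: 9.1
ee_pos: [0.503, -0.1067, 0.254]
tool_rot: [-3.141, 0.001, 0.203]
contact_force: [-0.0, 0.1, -0.5]
width: 0.0852
grasp_force: 0.0
t9.10 p [ 0.503  -0.1067  0.254 ] rpy [-180.     0.    11.6] F [-0.   0.1 -0.5] T [ 0.08  0.02 -0.01] w0.0852 g0.0 j6 1.02
shift now [np.float64(0.27), np.float64(0.16), np.float64(15.3)] turn z 0.1 shift after turn [np.float64(0.27), np.float64(0.16), np.float64(15.3)]
```

```bash
python3 -m jog '[{"xyz":[0.27,0.16,2],"dr":[0,0,0]},{"xyz":[0,0,2.5],"dr":[0,0,0]},{"xyz":[0,0,2.5],"dr":[0,0,0]},{"xyz":[0,0,2.5],"dr":[0,0,0]},{"xyz":[0,0,2.5],"dr":[0,0,0]},{"xyz":[0,0,2],"dr":[0,0,0]},{"xyz":[0,0,1.3],"dr":[0,0,0]},{"xyz":[0,0,0],"dr":[0,0,0]},{"xyz":[0,0,0],"dr":[0,0,0]},{"xyz":[0,0,0],"dr":[0,0,0]}]'
python3 -m jog '[{"xyz":[0,0,0],"dr":[0,0,0]},{"xyz":[0,0,0],"dr":[0,0,0]},{"xyz":[0,0,0],"dr":[0,0,0]},{"xyz":[0,0,0],"dr":[0,0,0]},{"xyz":[0,0,0],"dr":[0,0,0]},{"xyz":[0,0,0],"dr":[0,0,0]},{"xyz":[0,0,0],"dr":[0,0,0]},{"xyz":[0,0,0],"dr":[0,0,0]},{"xyz":[0,0,0],"dr":[0,0,0]},{"xyz":[0,0,0],"dr":[0,0,0]}]' 4.5 40
python3 -c "
from h import *
st()"
```

```text
t: 10.35
ee_pos: [0.5068, -0.108, 0.1021]
tool_rot: [3.141, -0.001, 0.201]
contact_force: [0.5, 0.7, 0.3]
width: 0.0847
grasp_force: 0.0
t: 11.6
ee_pos: [0.5065, -0.108, 0.1019]
tool_rot: [3.141, -0.001, 0.201]
contact_force: [-0.2, -0.5, 5.7]
width: 0.0541
grasp_force: 41.2
t11.60 p [ 0.5065 -0.108   0.1019] rpy [180.   -0.   11.5] F [-0.2 -0.5  5.7] T [-0.03  0.18 -0.02] w0.0541 g41.2 j6 1.03
```

```bash
python3 -m jog '[{"xyz":[0,0,-2],"dr":[0,0,0]},{"xyz":[0,0,-4],"dr":[0,0,0]},{"xyz":[0,0,-4],"dr":[0,0,0]},{"xyz":[0.5,-3.3,0],"dr":[0,0,0]},{"xyz":[0.5,-3.3,0],"dr":[0,0,0]},{"xyz":[0.5,-3.3,0],"dr":[0,0,0]},{"xyz":[0.5,-3.3,0],"dr":[0,0,0]},{"xyz":[0.5,-3.3,0],"dr":[0,0,0]},{"xyz":[0.5,-3.3,0],"dr":[0,0,0]},{"xyz":[0.5,-3.3,0],"dr":[0,0,0]}]'
python3 -m jog '[{"xyz":[0.5,-3.3,0],"dr":[0,0,0]},{"xyz":[0.5,-3.3,0],"dr":[0,0,0]},{"xyz":[0.5,-3.3,0],"dr":[0,0,0]},{"xyz":[0.5,-3.3,0],"dr":[0,0,0]},{"xyz":[0.5,-3.3,0],"dr":[0,0,0]},{"xyz":[0.5,-3.3,0],"dr":[0,0,0]},{"xyz":[0.5,-3.3,0],"dr":[0,0,0]},{"xyz":[0.5,-3.3,0],"dr":[0,0,0]},{"xyz":[0,0,0],"dr":[0,0,0]},{"xyz":[0,0,0],"dr":[0,0,0]}]'
python3 -m jog '[{"xyz":[0,0,0],"dr":[0,0,-8.2]},{"xyz":[0,0,0],"dr":[0,0,-8.2]},{"xyz":[0,0,0],"dr":[0,0,-8.2]},{"xyz":[0,0,0],"dr":[0,0,-8.2]},{"xyz":[0,0,0],"dr":[0,0,-8.2]},{"xyz":[0,0,0],"dr":[0,0,-8.2]},{"xyz":[0,0,0],"dr":[0,0,-8.2]},{"xyz":[0,0,0],"dr":[0,0,-8.2]},{"xyz":[0,0,0],"dr":[0,0,-8.2]},{"xyz":[0,0,0],"dr":[0,0,-8.4]}]'
python3 -c "
from h import *
st();g(.4811,.3916,.090,93.7)
c=cam('wrist');cv2.imwrite('pics/w3.png',c['color'])
for b in [(.4811,.3916),(.4846,.3377),(.488,.2839),(.4915,.23)]: print(proj(c,[*b,.05]).round())
e=np.array([np.cos(.0639),np.sin(.0639)]);n=np.array([-e[1],e[0]]);o=np.array([.4863,.3108])
for k in (-.108,-.054,0,.054,.108): print(proj(c,[*(o+k*n-.075*e),.05]).round(),proj(c,[*(o+k*n+.075*e),.05]).round())
"
```

```text
t: 12.85
ee_pos: [0.4938, 0.1266, 0.2011]
tool_rot: [-3.141, 0.001, 0.201]
contact_force: [-0.2, 0.3, -1.7]
width: 0.0538
grasp_force: 42.4
t: 14.1
ee_pos: [0.4803, 0.3917, 0.2008]
tool_rot: [3.141, 0.001, 0.202]
contact_force: [0.0, 0.4, -1.4]
width: 0.0538
grasp_force: 42.5
t: 15.35
ee_pos: [0.4808, 0.3908, 0.2012]
tool_rot: [-3.141, 0.001, 1.639]
contact_force: [0.1, 0.4, -1.7]
width: 0.054
grasp_force: 42.6
t15.35 p [0.4808 0.3908 0.2012] rpy [-180.     0.    93.9] F [ 0.1  0.4 -1.7] T [ 0.03 -0.02 -0.  ] w0.0540 g42.6 j6 0.50
shift now [np.float64(0.08), np.float64(0.04), np.float64(11.12)] turn z 0.22 shift after turn [np.float64(0.08), np.float64(0.03), np.float64(11.12)]
[321. 231.]
[321. 294.]
[320. 349.]
[320. 394.]
[246. 411.] [394. 411.]
[240. 370.] [401. 371.]
[234. 321.] [407. 322.]
[228. 263.] [414. 264.]
[223. 197.] [419. 198.]
```

View pics/w3.png

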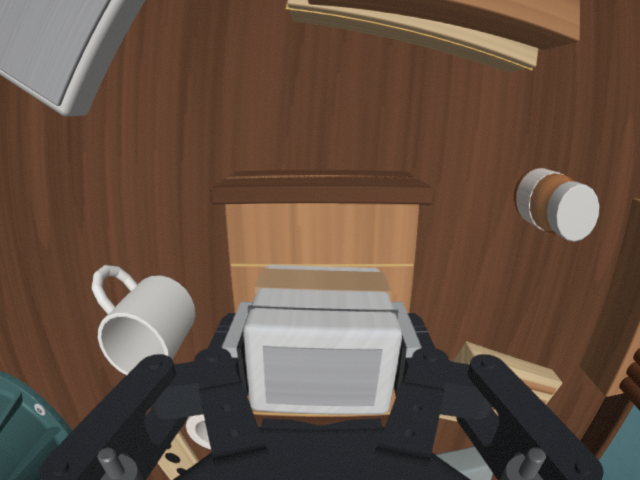

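The wrist view shows the tin held squarely and the bay 2/3 line at row 265, where I predicted 263.5. I'll check the profile for the exact offsets.

Run:
```python
from h import *
im=cv2.imread('pics/w3.png')
for r in list(range(196,212,1))+list(range(258,270)): print(r,im[r,300].tolist(),im[r,350].tolist())
print([ (x,im[230,x].tolist()) for x in list(range(220,236))])
print([ (x,im[230,x].tolist()) for x in list(range(408,424))])
```

```text
196 [48, 65, 96] [45, 64, 95]
197 [46, 63, 94] [47, 64, 97]
198 [43, 64, 93] [49, 66, 97]
199 [45, 64, 95] [45, 66, 96]
200 [44, 64, 95] [48, 66, 97]
201 [39, 56, 85] [43, 59, 89]
202 [42, 60, 88] [41, 56, 83]
203 [75, 106, 148] [61, 87, 121]
204 [94, 132, 177] [84, 119, 161]
205 [96, 135, 180] [93, 131, 176]
206 [94, 133, 179] [94, 133, 178]
207 [96, 135, 180] [95, 132, 178]
208 [94, 134, 179] [96, 133, 178]
209 [96, 134, 179] [94, 132, 177]
210 [94, 133, 179] [95, 132, 178]
211 [96, 135, 180] [94, 131, 177]
258 [88, 124, 169] [95, 132, 178]
259 [88, 124, 169] [95, 133, 179]
260 [88, 124, 169] [94, 133, 178]
261 [89, 124, 168] [96, 133, 178]
262 [89, 125, 168] [95, 133, 178]
263 [90, 128, 170] [92, 132, 178]
264 [102, 151, 185] [102, 156, 191]
265 [130, 164, 186] [105, 162, 195]
266 [159, 170, 179] [108, 155, 190]
267 [168, 170, 171] [144, 159, 179]
268 [163, 167, 170] [170, 171, 172]
269 [141, 151, 163] [169, 170, 170]
[(220, [43, 63, 95]), (221, [44, 63, 93]), (222, [47, 66, 96]), (223, [44, 64, 94]), (224, [47, 65, 96]), (225, [48, 66, 96]), (226, [52, 76, 107]), (227, [71, 99, 137]), (228, [79, 114, 155]), (229, [84, 118, 160]), (230, [82, 117, 159]), (231, [80, 115, 159]), (232, [83, 116, 160]), (233, [80, 115, 158]), (234, [80, 114, 157]), (235, [81, 116, 158])]
[(408, [89, 126, 171]), (409, [88, 124, 170]), (410, [90, 127, 170]), (411, [86, 123, 168]), (412, [88, 125, 169]), (413, [87, 123, 167]), (414, [86, 121, 164]), (415, [84, 117, 162]), (416, [76, 109, 150]), (417, [57, 82, 118]), (418, [46, 64, 99]), (419, [47, 64, 95]), (420, [45, 64, 94]), (421, [48, 66, 97]), (422, [48, 68, 97]), (423, [42, 61, 93])]
```

Run:
```python
from h import *
c=cam('wrist'); s=telemetry.state(); p=np.array(s['ee_pos']); w=s['tool_rot'][2]
X=np.array([np.cos(w),np.sin(w),0]);Y=np.array([np.sin(w),-np.cos(w),0])
for z in (.018,-.040):
  print(z,[proj(c,p+a*X+b*Y+[0,0,z]).round(1).tolist() for a,b in [(.02,.027),(.02,-.027),(-.02,-.027),(-.02,.027)]])
im=c['color']
print([(r,im[r,320].tolist()) for r in list(range(262,276))+list(range(284,316,2))+list(range(400,420,1))])
```

```text
0.018 [[401.8, 325.1], [236.9, 323.7], [248.1, 411.1], [389.2, 412.3]]
-0.04 [[377.5, 260.8], [262.4, 259.8], [266.7, 332.3], [372.0, 333.2]]
[(262, [90, 129, 174]), (263, [92, 132, 176]), (264, [101, 153, 188]), (265, [112, 163, 194]), (266, [149, 169, 185]), (267, [167, 169, 172]), (268, [170, 171, 171]), (269, [156, 162, 166]), (270, [119, 138, 156]), (271, [97, 125, 151]), (272, [94, 124, 150]), (273, [95, 125, 151]), (274, [93, 122, 150]), (275, [94, 123, 150]), (284, [93, 123, 150]), (286, [95, 123, 150]), (288, [95, 125, 151]), (290, [149, 160, 172]), (292, [172, 171, 172]), (294, [171, 171, 172]), (296, [172, 172, 173]), (298, [170, 171, 172]), (300, [172, 173, 173]), (302, [172, 172, 172]), (304, [172, 172, 173]), (306, [172, 173, 173]), (308, [114, 112, 113]), (310, [115, 115, 114]), (312, [171, 172, 173]), (314, [172, 173, 174]), (400, [159, 157, 157]), (401, [160, 160, 159]), (402, [161, 160, 160]), (403, [163, 160, 161]), (404, [162, 162, 162]), (405, [173, 172, 172]), (406, [194, 195, 195]), (407, [198, 198, 199]), (408, [198, 198, 198]), (409, [198, 198, 199]), (410, [199, 200, 200]), (411, [198, 199, 199]), (412, [186, 187, 188]), (413, [158, 162, 164]), (414, [117, 154, 178]), (415, [101, 149, 184]), (416, [71, 106, 144]), (417, [45, 62, 92]), (418, [41, 55, 81]), (419, [38, 53, 78])]
```

```bash
python3 -m jog '[{"xyz":[0.02,0.03,2.5],"dr":[0,0,0.2]},{"xyz":[0,0,2.5],"dr":[0,0,0]},{"xyz":[0,0,2.5],"dr":[0,0,0]},{"xyz":[0,0,1.5],"dr":[0,0,0]},{"xyz":[0,0,1],"dr":[0,0,0]},{"xyz":[0,0,0.5],"dr":[0,0,0]},{"xyz":[0,0,0.3],"dr":[0,0,0]},{"xyz":[0,0,0],"dr":[0,0,0]},{"xyz":[0,0,0],"dr":[0,0,0]},{"xyz":[0,0,0],"dr":[0,0,0]}]'
python3 -c "
from h import *
st();g(.4812,.3910,.090,93.7)"
```

```text
t: 16.7
ee_pos: [0.4813, 0.3927, 0.0937]
tool_rot: [3.141, -0.0, 1.632]
contact_force: [-0.2, -0.3, -2.7]
width: 0.0537
grasp_force: 42.6
t16.70 p [0.4813 0.3927 0.0937] rpy [180.   -0.   93.5] F [-0.2 -0.3 -2.7] T [-0.   -0.01  0.03] w0.0537 g42.6 j6 0.51
shift now [np.float64(-0.16), np.float64(-0.02), np.float64(0.37)] turn z -0.18 shift after turn [np.float64(-0.16), np.float64(-0.02), np.float64(0.37)]
```

```bash
python3 -m jog '[{"xyz":[-0.12,0,0],"dr":[0,0,0]},{"xyz":[0,0,0.1],"dr":[0,0,0]},{"xyz":[0,0,0.1],"dr":[0,0,0]},{"xyz":[0,0,0],"dr":[0,0,0]},{"xyz":[0,0,0],"dr":[0,0,0]},{"xyz":[0,0,0],"dr":[0,0,0]},{"xyz":[0,0,0],"dr":[0,0,0]},{"xyz":[0,0,0],"dr":[0,0,0]},{"xyz":[0,0,0],"dr":[0,0,0]},{"xyz":[0,0,0],"dr":[0,0,0]}]'
python3 -m jog '[{"xyz":[0,0,0.1],"dr":[0,0,0]},{"xyz":[0,0,0],"dr":[0,0,0]},{"xyz":[0,0,0],"dr":[0,0,0]},{"xyz":[0,0,0],"dr":[0,0,0]},{"xyz":[0,0,0],"dr":[0,0,0]},{"xyz":[0,0,0],"dr":[0,0,0]},{"xyz":[0,0,0],"dr":[0,0,0]},{"xyz":[0,0,0],"dr":[0,0,0]},{"xyz":[0,0,0],"dr":[0,0,0]},{"xyz":[0,0,0],"dr":[0,0,0]}]'
python3 -c "
from h import *
st();g(.4812,.3910,.090,93.7)"
```

```text
t: 17.95
ee_pos: [0.4812, 0.3913, 0.0914]
tool_rot: [3.142, -0.0, 1.632]
contact_force: [-1.0, 0.8, -3.0]
width: 0.0539
grasp_force: 42.6
t: 19.2
ee_pos: [0.4812, 0.3913, 0.0903]
tool_rot: [-3.142, -0.0, 1.632]
contact_force: [-0.6, -0.4, -2.6]
width: 0.0539
grasp_force: 42.6
t19.20 p [0.4812 0.3913 0.0903] rpy [-180.    -0.    93.5] F [-0.6 -0.4 -2.6] T [-0.02  0.01  0.05] w0.0539 g42.6 j6 0.51
shift now [np.float64(-0.03), np.float64(0.0), np.float64(0.03)] turn z -0.18 shift after turn [np.float64(-0.03), np.float64(0.0), np.float64(0.03)]
```

```bash
python3 -m jog '[{"xyz":[0,0,0.05],"dr":[0,0,-0.2]},{"xyz":[0,0,0.05],"dr":[0,0,0]},{"xyz":[0,0,0],"dr":[0,0,0]},{"xyz":[0,0,0],"dr":[0,0,0]},{"xyz":[0,0,0],"dr":[0,0,0]},{"xyz":[0,0,0],"dr":[0,0,0]},{"xyz":[0,0,0],"dr":[0,0,0]},{"xyz":[0,0,0],"dr":[0,0,0]},{"xyz":[0,0,0],"dr":[0,0,0]},{"xyz":[0,0,0],"dr":[0,0,0]}]'
python3 -m jog '[{"xyz":[0,0,0.05],"dr":[0,0,0]},{"xyz":[0,0,0.05],"dr":[0,0,0]},{"xyz":[0,0,0],"dr":[0,0,0]},{"xyz":[0,0,0],"dr":[0,0,0]},{"xyz":[0,0,0],"dr":[0,0,0]},{"xyz":[0,0,0],"dr":[0,0,0]},{"xyz":[0,0,0],"dr":[0,0,0]},{"xyz":[0,0,0],"dr":[0,0,0]},{"xyz":[0,0,0],"dr":[0,0,0]},{"xyz":[0,0,0],"dr":[0,0,0]}]'
```

```text
t: 20.45
ee_pos: [0.4813, 0.3913, 0.09]
tool_rot: [3.141, -0.0, 1.636]
contact_force: [-2.3, -1.5, 5.6]
width: 0.0541
grasp_force: 43.0
t: 21.7
ee_pos: [0.4812, 0.3913, 0.0899]
tool_rot: [3.141, -0.0, 1.636]
contact_force: [-3.6, -2.4, 12.8]
width: 0.0541
grasp_force: 43.8
```

Contact came at z = 0.090, which matches a 40 mm grasp height. I'll release, retreat and go to the pin at own 135°.

```bash
python3 -m jog '[{"xyz":[0,0,-0.1],"dr":[0,0,0]},{"xyz":[0,0,0],"dr":[0,0,0]},{"xyz":[0,0,0],"dr":[0,0,0]},{"xyz":[0,0,0],"dr":[0,0,0]},{"xyz":[0,0,0],"dr":[0,0,0]},{"xyz":[0,0,-1],"dr":[0,0,0]},{"xyz":[0,0,-3],"dr":[0,0,0]},{"xyz":[0,0,-4],"dr":[0,0,0]},{"xyz":[0,0,-4],"dr":[0,0,0]},{"xyz":[0,0,0],"dr":[0,0,0]}]' 8.5
python3 -c "
from h import *
st()
c=cam('wrist');cv2.imwrite('pics/w4.png',c['color'])
"
python3 -m jog '[{"xyz":[-4.93,-0.22,0],"dr":[0,0,0]},{"xyz":[-4.93,-0.22,0],"dr":[0,0,0]},{"xyz":[-4.93,-0.22,0],"dr":[0,0,0]},{"xyz":[-4.93,-0.22,0],"dr":[0,0,0]},{"xyz":[-4.93,-0.22,0],"dr":[0,0,0]},{"xyz":[-4.93,-0.22,0],"dr":[0,0,0]},{"xyz":[-4.93,-0.22,0],"dr":[0,0,0]},{"xyz":[-4.93,-0.22,0],"dr":[0,0,0]},{"xyz":[0,0,0],"dr":[0,0,9]},{"xyz":[0,0,0],"dr":[0,0,9]}]' 4
python3 -m jog '[{"xyz":[0,0,0],"dr":[0,0,10.5]},{"xyz":[0,0,0],"dr":[0,0,10.5]},{"xyz":[0,0,0],"dr":[0,0,10.5]},{"xyz":[0,0,0],"dr":[0,0,10.5]},{"xyz":[0,0,0],"dr":[0,0,10.5]},{"xyz":[0,0,0],"dr":[0,0,10.5]},{"xyz":[0,0,0],"dr":[0,0,10.5]},{"xyz":[0,0,0],"dr":[0,0,10.5]},{"xyz":[0,0,0],"dr":[0,0,10.5]},{"xyz":[0,0,0],"dr":[0,0,10.5]}]' 
python3 -m jog '[{"xyz":[0,0,0],"dr":[0,0,4]},{"xyz":[0,0,0],"dr":[0,0,0]},{"xyz":[0,0,0],"dr":[0,0,0]},{"xyz":[0,0,0],"dr":[0,0,0]},{"xyz":[0,0,0],"dr":[0,0,0]},{"xyz":[0,0,0],"dr":[0,0,0]},{"xyz":[0,0,0],"dr":[0,0,0]},{"xyz":[0,0,0],"dr":[0,0,0]},{"xyz":[0,0,0],"dr":[0,0,0]},{"xyz":[0,0,0],"dr":[0,0,0]}]' 
python3 -c "
from h import *
st();g(.4888,-.0032,.118,-33.5)
c=cam('wrist');cv2.imwrite('pics/w5.png',c['color']);print(proj(c,[.4888,-.0032,.122]))
c=cam('top');cv2.imwrite('pics/t5.png',c['color'])
"
```

```text
t: 22.95
ee_pos: [0.4834, 0.3928, 0.2139]
tool_rot: [3.134, -0.004, 1.636]
contact_force: [0.2, -0.1, 0.1]
width: 0.0847
grasp_force: 0.0
t22.95 p [0.4834 0.3928 0.2139] rpy [179.6  -0.2  93.7] F [ 0.2 -0.1  0.1] T [ 0.06 -0.   -0.03] w0.0847 g0.0 j6 0.51
t: 24.25
ee_pos: [0.488, -0.0043, 0.2081]
tool_rot: [-3.139, 0.0, 1.314]
contact_force: [0.0, 0.8, 0.1]
width: 0.0401
grasp_force: 0.0
t: 25.5
ee_pos: [0.488, -0.0033, 0.2081]
tool_rot: [3.141, 0.003, -0.517]
contact_force: [-0.2, -0.5, 0.6]
width: 0.0403
grasp_force: 0.0
t: 26.75
ee_pos: [0.4892, -0.0035, 0.2093]
tool_rot: [-3.142, 0.0, -0.581]
contact_force: [-0.4, 0.4, -0.0]
width: 0.0401
grasp_force: 0.0
t26.75 p [ 0.4892 -0.0035  0.2093] rpy [-180.     0.   -33.3] F [-0.4  0.4 -0. ] T [-0.01 -0.03  0.02] w0.0401 g0.0 j6 2.00
shift now [np.float64(-0.05), np.float64(-0.0), np.float64(9.13)] turn z 0.21 shift after turn [np.float64(-0.05), np.float64(-0.0), np.float64(9.13)]
[323.45368517 262.24342693]
```

View pics/w5.png

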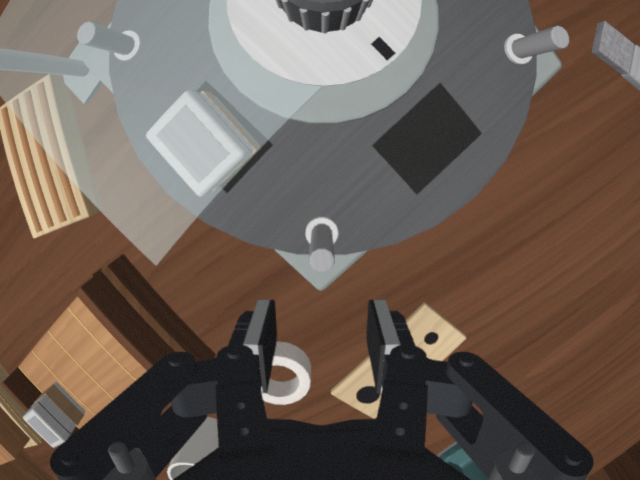

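View pics/t5.png

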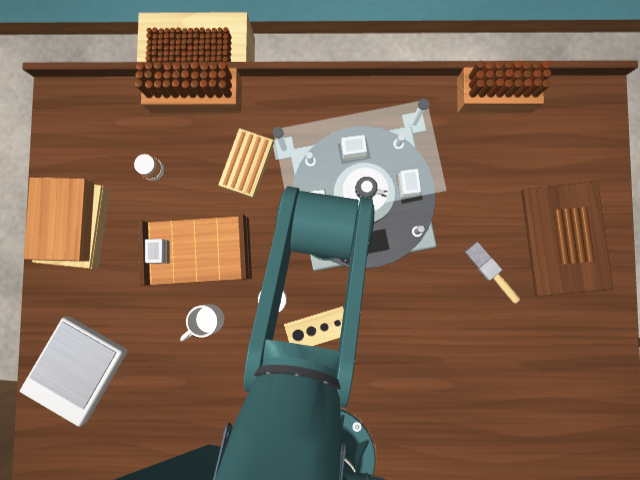

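The first tin stands in bay 3 (top view 155,251), and the pin top is at (321,259) in the wrist view, where predicted. I'll cage the pin loosely and carry it along the arc.

```bash
python3 -m jog '[{"xyz":[0,0,2],"dr":[0,0,0]},{"xyz":[0,0,2],"dr":[0,0,0]},{"xyz":[0,0,2],"dr":[0,0,0]},{"xyz":[0,0,2],"dr":[0,0,0]},{"xyz":[0,0,1.1],"dr":[0,0,0]},{"xyz":[0,0,0],"dr":[0,0,0]},{"xyz":[0,0,0],"dr":[0,0,0]},{"xyz":[0,0,0],"dr":[0,0,0]},{"xyz":[0,0,0],"dr":[0,0,0]},{"xyz":[0,0,0],"dr":[0,0,0]}]' 
python3 -m jog '[{"xyz":[0,0,0],"dr":[0,0,0]},{"xyz":[0,0,0],"dr":[0,0,0]},{"xyz":[0,0,0],"dr":[0,0,0]},{"xyz":[0,0,0],"dr":[0,0,0]},{"xyz":[0,0,0],"dr":[0,0,0]},{"xyz":[0,0,0],"dr":[0,0,0]},{"xyz":[0,0,0],"dr":[0,0,0]},{"xyz":[0,0,0],"dr":[0,0,0]},{"xyz":[0,0,0],"dr":[0,0,0]},{"xyz":[0,0,0],"dr":[0,0,0]}]' 2.0 20
python3 -c "
from h import *
st()"
```

```text
t: 28.1
ee_pos: [0.4893, -0.0035, 0.1186]
tool_rot: [-3.141, -0.0, -0.581]
contact_force: [-0.5, 0.0, 1.0]
width: 0.0402
grasp_force: 0.0
t: 29.35
ee_pos: [0.4892, -0.0034, 0.1183]
tool_rot: [-3.142, 0.0, -0.581]
contact_force: [-0.5, -0.0, -1.0]
width: 0.02
grasp_force: 0.0
t29.35 p [ 0.4892 -0.0034  0.1183] rpy [-180.     0.   -33.3] F [-0.5 -0.  -1. ] T [-0.02 -0.02  0.04] w0.0200 g0.0 j6 2.00
```

```bash
python3 -m jog '[{"xyz":[0.05,1.18,0],"dr":[0,0,-4.5]},{"xyz":[0.05,1.18,0],"dr":[0,0,-4.5]},{"xyz":[0.05,1.18,0],"dr":[0,0,-4.5]},{"xyz":[0.05,1.18,0],"dr":[0,0,-4.5]},{"xyz":[0.05,1.18,0],"dr":[0,0,-4.5]},{"xyz":[0.05,1.18,0],"dr":[0,0,-4.5]},{"xyz":[0.05,1.18,0],"dr":[0,0,-4.5]},{"xyz":[0.05,1.18,0],"dr":[0,0,-4.5]},{"xyz":[0.05,1.18,0],"dr":[0,0,-4.5]},{"xyz":[0.05,1.18,0],"dr":[0,0,-4.5]}]'
python3 -c "
from h import *
st()"
python3 -m jog '[{"xyz":[0.05,1.18,0],"dr":[0,0,-4.5]},{"xyz":[0.05,1.18,0],"dr":[0,0,-4.5]},{"xyz":[0.05,1.18,0],"dr":[0,0,-4.5]},{"xyz":[0.05,1.18,0],"dr":[0,0,-4.5]},{"xyz":[0.05,1.18,0],"dr":[0,0,-4.5]},{"xyz":[0.05,1.18,0],"dr":[0,0,-4.5]},{"xyz":[0.05,1.18,0],"dr":[0,0,-4.5]},{"xyz":[0.05,1.18,0],"dr":[0,0,-4.5]},{"xyz":[0.05,1.18,0],"dr":[0,0,-4.5]},{"xyz":[0.05,1.18,0],"dr":[0,0,-4.5]}]'
python3 -c "
from h import *
st(); g(.5311,-.2111,.118,56.5)"
```

```text
t: 30.6
ee_pos: [0.4673, -0.1164, 0.1182]
tool_rot: [-3.14, 0.001, 0.207]
contact_force: [-0.9, 1.2, 1.4]
width: 0.0202
grasp_force: 0.8
t30.60 p [ 0.4673 -0.1164  0.1182] rpy [-1.799e+02  1.000e-01  1.190e+01] F [-0.9  1.2  1.4] T [0.28 0.09 0.01] w0.0202 g0.8 j6 0.98
t: 31.85
ee_pos: [0.533, -0.2117, 0.1182]
tool_rot: [-3.141, -0.0, 0.992]
contact_force: [-1.4, 1.6, -0.5]
width: 0.0201
grasp_force: 0.3
t31.85 p [ 0.533  -0.2117  0.1182] rpy [-180.    -0.    56.9] F [-1.4  1.6 -0.5] T [0.11 0.12 0.03] w0.0201 g0.3 j6 0.08
shift now [np.float64(-0.05), np.float64(-0.19), np.float64(0.02)] turn z 0.35 shift after turn [np.float64(-0.05), np.float64(-0.19), np.float64(0.02)]
```

```bash
python3 -m jog '[{"xyz":[0,0,0],"dr":[0,0,0]},{"xyz":[0,0,0],"dr":[0,0,0]},{"xyz":[0,0,0],"dr":[0,0,0]},{"xyz":[0,0,0],"dr":[0,0,0]},{"xyz":[0,0,-2],"dr":[0,0,0]},{"xyz":[0,0,-4],"dr":[0,0,0]},{"xyz":[0,0,-5],"dr":[0,0,0]},{"xyz":[3.65,-3.93,0],"dr":[0,0,0]},{"xyz":[3.65,-3.93,0],"dr":[0,0,0]},{"xyz":[0,0,0],"dr":[0,0,5.4]}]' 4
python3 -m jog '[{"xyz":[0,0,0],"dr":[0,0,10]},{"xyz":[0,0,0],"dr":[0,0,10]},{"xyz":[0,0,0],"dr":[0,0,10]},{"xyz":[0,0,0],"dr":[0,0,10]},{"xyz":[0,0,0],"dr":[0,0,0]},{"xyz":[0,0,0],"dr":[0,0,0]},{"xyz":[0,0,0],"dr":[0,0,0]},{"xyz":[0,0,0],"dr":[0,0,0]},{"xyz":[0,0,0],"dr":[0,0,0]},{"xyz":[0,0,0],"dr":[0,0,0]}]' 8.5 40
python3 -c "
from h import *
st();g(.506,-.1078,.102,11.5)
c=cam('wrist');cv2.imwrite('pics/w6.png',c['color'])
X=np.array([np.cos(.2007),np.sin(.2007)]);Y=np.array([-X[1],X[0]])
print([proj(c,[*(np.array([.506,-.1078])+a*X+b*Y),.12]).round().tolist() for a,b in [(.02,.027),(.02,-.027),(-.02,-.027),(-.02,.027)]])
c=cam('top');cv2.imwrite('pics/t6.png',cv2.resize(c['color'][90:280,265:450],None,fx=3.1,fy=3.1,interpolation=cv2.INTER_CUBIC))
"
```

```text
t: 33.1
ee_pos: [0.5053, -0.1039, 0.2283]
tool_rot: [-3.139, -0.0, 0.896]
contact_force: [0.8, -1.6, -0.1]
width: 0.0404
grasp_force: 0.0
t: 34.35
ee_pos: [0.5074, -0.1074, 0.2283]
tool_rot: [-3.141, 0.0, 0.198]
contact_force: [0.2, -0.0, -0.0]
width: 0.0852
grasp_force: 0.0
t34.35 p [ 0.5074 -0.1074  0.2283] rpy [-180.     0.    11.3] F [ 0.2 -0.  -0. ] T [-0.03  0.06  0.01] w0.0852 g0.0 j6 1.03
shift now [np.float64(-0.14), np.float64(0.01), np.float64(12.63)] turn z -0.17 shift after turn [np.float64(-0.14), np.float64(0.01), np.float64(12.63)]
[[281.0, 224.0], [365.0, 224.0], [363.0, 281.0], [283.0, 281.0]]
```

View pics/w6.png

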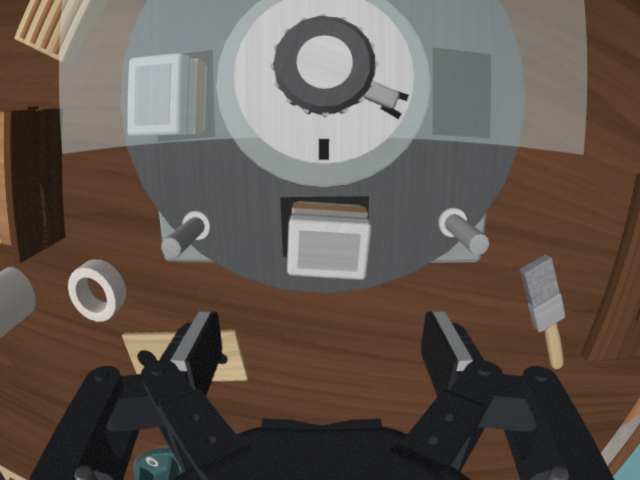

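The table has indexed, and the tin at (329,249) is about 4 mm to the right and turned about 2° clockwise. I'll correct for that and grip.

```bash
python3 -m jog '[{"xyz":[-0.1,0.4,2],"dr":[0,0,2]},{"xyz":[0,0,2.5],"dr":[0,0,0]},{"xyz":[0,0,2.5],"dr":[0,0,0]},{"xyz":[0,0,2.5],"dr":[0,0,0]},{"xyz":[0,0,2],"dr":[0,0,0]},{"xyz":[0,0,1.1],"dr":[0,0,0]},{"xyz":[0,0,0],"dr":[0,0,0]},{"xyz":[0,0,0],"dr":[0,0,0]},{"xyz":[0,0,0],"dr":[0,0,0]},{"xyz":[0,0,0],"dr":[0,0,0]}]'
python3 -m jog '[{"xyz":[0,0,0],"dr":[0,0,0]},{"xyz":[0,0,0],"dr":[0,0,0]},{"xyz":[0,0,0],"dr":[0,0,0]},{"xyz":[0,0,0],"dr":[0,0,0]},{"xyz":[0,0,0],"dr":[0,0,0]},{"xyz":[0,0,0],"dr":[0,0,0]},{"xyz":[0,0,0],"dr":[0,0,0]},{"xyz":[0,0,0],"dr":[0,0,0]},{"xyz":[0,0,0],"dr":[0,0,0]},{"xyz":[0,0,0],"dr":[0,0,0]}]' 4.5 40
python3 -m jog '[{"xyz":[0,0,-2],"dr":[0,0,0]},{"xyz":[0,0,-4],"dr":[0,0,0]},{"xyz":[0,0,-4],"dr":[0,0,0]},{"xyz":[0,0,0],"dr":[0,0,0]},{"xyz":[0,0,0],"dr":[0,0,0]},{"xyz":[0,0,0],"dr":[0,0,0]},{"xyz":[0,0,0],"dr":[0,0,0]},{"xyz":[0,0,0],"dr":[0,0,0]},{"xyz":[0,0,0],"dr":[0,0,0]},{"xyz":[0,0,0],"dr":[0,0,0]}]'
python3 -c "
from h import *
st();g(.4845,.3374,.202,93.7)
c=cam('wrist');im=c['color'];print([(r,im[r,320].tolist()) for r in range(262,274,2)],[(r,im[r,320].tolist()) for r in range(406,420)])
cv2.imwrite('pics/w7.png',im)"
```

```text
t: 35.7
ee_pos: [0.5075, -0.1116, 0.1029]
tool_rot: [3.141, -0.001, 0.163]
contact_force: [-0.3, 0.5, 0.1]
width: 0.0849
grasp_force: 0.0
t: 36.95
ee_pos: [0.5073, -0.1117, 0.1026]
tool_rot: [3.141, -0.0, 0.163]
contact_force: [-1.2, 0.7, 4.9]
width: 0.0539
grasp_force: 41.7
t: 38.2
ee_pos: [0.5072, -0.1116, 0.2023]
tool_rot: [-3.142, 0.0, 0.163]
contact_force: [0.5, 1.1, -2.0]
width: 0.0536
grasp_force: 42.6
t38.20 p [ 0.5072 -0.1116  0.2023] rpy [-180.     0.     9.3] F [ 0.5  1.1 -2. ] T [-0.05  0.01  0.04] w0.0536 g42.6 j6 1.06
shift now [np.float64(5.03), np.float64(-44.67), np.float64(0.03)] turn z -84.38 shift after turn [np.float64(44.95), np.float64(0.63), np.float64(0.03)]
[(262, [120, 120, 120]), (264, [87, 96, 108]), (266, [60, 82, 102]), (268, [61, 82, 103]), (270, [64, 83, 103]), (272, [60, 81, 102])] [(406, [180, 180, 181]), (407, [159, 160, 161]), (408, [112, 115, 123]), (409, [56, 69, 96]), (410, [40, 58, 90]), (411, [43, 60, 91]), (412, [43, 60, 91]), (413, [43, 60, 92]), (414, [40, 57, 88]), (415, [40, 56, 86]), (416, [40, 57, 84]), (417, [39, 56, 84]), (418, [43, 57, 87]), (419, [37, 55, 85])]
```

The lid edge at row 407.5, against 412.5 for the first tin, means this tin sits about 2 mm further along tool x. I'll check how the first tin actually sits, so I can compensate.

Run:
```python
from h import *
c=cam('top'); im=c['color']
cv2.imwrite('pics/s7.png',cv2.resize(im[205:295,130:260],None,fx=6,fy=6,interpolation=cv2.INTER_CUBIC))
m=((im.min(2)>150)&(np.ptp(im.astype(int),axis=2)<40)).astype(np.uint8)
k=np.zeros_like(m);k[205:295,130:260]=m[205:295,130:260]
cs,_=cv2.findContours(k,0,2); cc=max(cs,key=cv2.contourArea); r=cv2.minAreaRect(cc); print(r)
print(px(c,*r[0],.108), [px(c,*p,.108)[:2].round(4).tolist() for p in cv2.boxPoints(r)])
```

```text
((153.0, 250.5), (23.0, 16.0), 90.0)
[0.48107529 0.39057515 0.108     ] [[0.5071, 0.4096], [0.5072, 0.3732], [0.4552, 0.3716], [0.4551, 0.4079]]
```

View pics/s7.png

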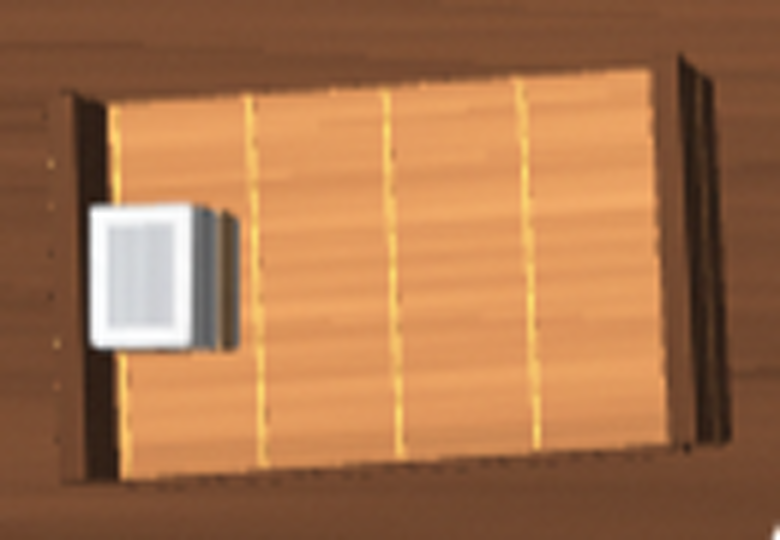

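The first tin is centred within 1 mm, with a 7 mm gap to the line. For this tin I'll aim the TCP 2.2 mm lower in y for bay 2.

```bash
python3 -m jog '[{"xyz":[0.31,-2.78,0],"dr":[0,0,0]},{"xyz":[0.31,-2.78,0],"dr":[0,0,0]},{"xyz":[0.31,-2.78,0],"dr":[0,0,0]},{"xyz":[0.31,-2.78,0],"dr":[0,0,0]},{"xyz":[0.31,-2.78,0],"dr":[0,0,0]},{"xyz":[0.31,-2.78,0],"dr":[0,0,0]},{"xyz":[0.31,-2.78,0],"dr":[0,0,0]},{"xyz":[0.31,-2.78,0],"dr":[0,0,0]},{"xyz":[0.31,-2.78,0],"dr":[0,0,0]},{"xyz":[0.31,-2.78,0],"dr":[0,0,0]}]'
python3 -m jog '[{"xyz":[0.31,-2.78,0],"dr":[0,0,0]},{"xyz":[0.31,-2.78,0],"dr":[0,0,0]},{"xyz":[0.31,-2.78,0],"dr":[0,0,0]},{"xyz":[0.31,-2.78,0],"dr":[0,0,0]},{"xyz":[0.31,-2.78,0],"dr":[0,0,0]},{"xyz":[0.31,-2.78,0],"dr":[0,0,0]},{"xyz":[0,0,0],"dr":[0,0,-8]},{"xyz":[0,0,0],"dr":[0,0,-8]},{"xyz":[0,0,0],"dr":[0,0,-8]},{"xyz":[0,0,0],"dr":[0,0,-8]}]'
python3 -m jog '[{"xyz":[0,0,0],"dr":[0,0,-8]},{"xyz":[0,0,0],"dr":[0,0,-8]},{"xyz":[0,0,0],"dr":[0,0,-8]},{"xyz":[0,0,0],"dr":[0,0,-8]},{"xyz":[0,0,0],"dr":[0,0,-8]},{"xyz":[0,0,0],"dr":[0,0,-8]},{"xyz":[0,0,0],"dr":[0,0,-4.4]},{"xyz":[0,0,0],"dr":[0,0,0]},{"xyz":[0,0,0],"dr":[0,0,0]},{"xyz":[0,0,0],"dr":[0,0,0]}]'
python3 -c "
from h import *
st();g(.4846,.3353,.0925,93.7)
c=cam('wrist');im=c['color'];print([(r,im[r,320].tolist()) for r in range(404,415,2)])"
```

```text
t: 39.55
ee_pos: [0.4928, 0.1687, 0.2024]
tool_rot: [-3.141, -0.0, 0.163]
contact_force: [0.3, 0.2, -0.7]
width: 0.0537
grasp_force: 42.6
t: 40.8
ee_pos: [0.4841, 0.3354, 0.2023]
tool_rot: [-3.142, 0.0, 0.726]
contact_force: [-0.0, 0.8, -2.3]
width: 0.0536
grasp_force: 42.8
t: 42.05
ee_pos: [0.4841, 0.3354, 0.2024]
tool_rot: [-3.142, -0.0, 1.635]
contact_force: [-0.4, -0.2, -1.8]
width: 0.0538
grasp_force: 42.8
t42.05 p [0.4841 0.3354 0.2024] rpy [-180.    -0.    93.7] F [-0.4 -0.2 -1.8] T [-0.05  0.03 -0.  ] w0.0538 g42.8 j6 0.42
shift now [np.float64(-0.02), np.float64(0.05), np.float64(10.99)] turn z -0.03 shift after turn [np.float64(-0.02), np.float64(0.05), np.float64(10.99)]
[(404, [184, 184, 184]), (406, [173, 174, 174]), (408, [86, 93, 102]), (410, [39, 56, 83]), (412, [39, 56, 85]), (414, [41, 56, 84])]
```

```bash
python3 -m jog '[{"xyz":[0,0.05,2.5],"dr":[0,0,0]},{"xyz":[0,0,2.5],"dr":[0,0,0]},{"xyz":[0,0,2.5],"dr":[0,0,0]},{"xyz":[0,0,1.5],"dr":[0,0,0]},{"xyz":[0,0,1],"dr":[0,0,0]},{"xyz":[0,0,0.6],"dr":[0,0,0]},{"xyz":[0,0,0.3],"dr":[0,0,0]},{"xyz":[0,0,0.1],"dr":[0,0,0]},{"xyz":[0,0,0],"dr":[0,0,0]},{"xyz":[0,0,0],"dr":[0,0,0]}]'
python3 -m jog '[{"xyz":[0,0,0.1],"dr":[0,0,0]},{"xyz":[0,0,0],"dr":[0,0,0]},{"xyz":[0,0,0],"dr":[0,0,0]},{"xyz":[0,0,0],"dr":[0,0,0]},{"xyz":[0,0,0],"dr":[0,0,0]},{"xyz":[0,0,0.1],"dr":[0,0,0]},{"xyz":[0,0,0],"dr":[0,0,0]},{"xyz":[0,0,0],"dr":[0,0,0]},{"xyz":[0,0,0],"dr":[0,0,0]},{"xyz":[0,0,0],"dr":[0,0,0]}]'
```

```text
t: 43.35
ee_pos: [0.4848, 0.3356, 0.0927]
tool_rot: [3.141, -0.0, 1.636]
contact_force: [0.8, -0.7, -2.4]
width: 0.0536
grasp_force: 42.8
t: 44.6
ee_pos: [0.4848, 0.3355, 0.0907]
tool_rot: [3.141, -0.0, 1.636]
contact_force: [-0.8, -2.2, 5.0]
width: 0.0539
grasp_force: 43.2
```

Touchdown at z = 0.0907. I'll release, look, and go back to the pin.

```bash
python3 -m jog '[{"xyz":[0,0,0],"dr":[0,0,0]},{"xyz":[0,0,0],"dr":[0,0,0]},{"xyz":[0,0,0],"dr":[0,0,0]},{"xyz":[0,0,0],"dr":[0,0,0]},{"xyz":[0,0,0],"dr":[0,0,0]},{"xyz":[0,0,-1],"dr":[0,0,0]},{"xyz":[0,0,-3],"dr":[0,0,0]},{"xyz":[0,0,-4],"dr":[0,0,0]},{"xyz":[0,0,-4],"dr":[0,0,0]},{"xyz":[0,0,0],"dr":[0,0,0]}]' 8.5
python3 -m jog '[{"xyz":[-4.23,-0.22,0],"dr":[0,0,0]},{"xyz":[-4.23,-0.22,0],"dr":[0,0,0]},{"xyz":[-4.23,-0.22,0],"dr":[0,0,0]},{"xyz":[-4.23,-0.22,0],"dr":[0,0,0]},{"xyz":[-4.23,-0.22,0],"dr":[0,0,0]},{"xyz":[-4.23,-0.22,0],"dr":[0,0,0]},{"xyz":[-4.23,-0.22,0],"dr":[0,0,0]},{"xyz":[-4.23,-0.22,0],"dr":[0,0,0]},{"xyz":[0,0,0],"dr":[0,0,9]},{"xyz":[0,0,0],"dr":[0,0,9]}]' 4
python3 -m jog '[{"xyz":[0,0,0],"dr":[0,0,10.5]},{"xyz":[0,0,0],"dr":[0,0,10.5]},{"xyz":[0,0,0],"dr":[0,0,10.5]},{"xyz":[0,0,0],"dr":[0,0,10.5]},{"xyz":[0,0,0],"dr":[0,0,10.5]},{"xyz":[0,0,0],"dr":[0,0,10.5]},{"xyz":[0,0,0],"dr":[0,0,10.5]},{"xyz":[0,0,0],"dr":[0,0,10.5]},{"xyz":[0,0,0],"dr":[0,0,10.5]},{"xyz":[0,0,0],"dr":[0,0,10.5]}]' 
python3 -m jog '[{"xyz":[0,0,0],"dr":[0,0,4]},{"xyz":[0,0,0],"dr":[0,0,0]},{"xyz":[0,0,0],"dr":[0,0,0]},{"xyz":[0,0,0],"dr":[0,0,0]},{"xyz":[0,0,0],"dr":[0,0,0]},{"xyz":[0,0,0],"dr":[0,0,0]},{"xyz":[0,0,0],"dr":[0,0,0]},{"xyz":[0,0,0],"dr":[0,0,0]},{"xyz":[0,0,0],"dr":[0,0,0]},{"xyz":[0,0,0],"dr":[0,0,0]}]'
python3 - <<'E'
from h import *
st();g(.4888,-.0032,.118,-33.5)
c=cam('wrist');w=c['color'];cv2.imwrite('pics/w8.png',w)
c=cam('top'); im=c['color']
m=((im.min(2)>150)&(np.ptp(im.astype(int),axis=2)<40)).astype(np.uint8)
k=np.zeros_like(m);k[205:290,130:260]=m[205:290,130:260]
for cc in cv2.findContours(k,0,2)[0]:
    if cv2.contourArea(cc)>80: r=cv2.minAreaRect(cc); print(r,px(c,*r[0],.108))
a=cv2.resize(im[205:295,130:260],None,fx=3,fy=3,interpolation=cv2.INTER_CUBIC)
cv2.imwrite('pics/m8.png',np.hstack([cv2.resize(w,(400,300)),np.pad(a,((15,15),(0,10),(0,0)))]))
E
```

```text
t: 45.85
ee_pos: [0.4869, 0.3367, 0.2147]
tool_rot: [3.134, -0.003, 1.636]
contact_force: [0.8, -0.2, -0.6]
width: 0.085
grasp_force: 0.0
t: 47.1
ee_pos: [0.4883, -0.0041, 0.2097]
tool_rot: [-3.14, 0.0, 1.315]
contact_force: [0.2, 0.1, -0.4]
width: 0.0403
grasp_force: 0.0
t: 48.35
ee_pos: [0.4883, -0.0033, 0.2097]
tool_rot: [3.141, 0.001, -0.517]
contact_force: [0.3, 0.4, -0.3]
width: 0.0396
grasp_force: 0.0
t: 49.6
ee_pos: [0.489, -0.0034, 0.2103]
tool_rot: [-3.142, 0.0, -0.581]
contact_force: [0.2, -0.6, 0.2]
width: 0.0401
grasp_force: 0.0
t49.60 p [ 0.489  -0.0034  0.2103] rpy [-180.     0.   -33.3] F [ 0.2 -0.6  0.2] T [-0.04  0.02 -0.  ] w0.0401 g0.0 j6 2.00
shift now [np.float64(-0.03), np.float64(-0.0), np.float64(9.23)] turn z 0.22 shift after turn [np.float64(-0.03), np.float64(-0.0), np.float64(9.23)]
((153.0, 250.5), (23.0, 16.0), 90.0) [0.48107529 0.39057515 0.108     ]
((176.5, 249.5), (23.0, 17.0), 90.0) [0.48348364 0.33726982 0.108     ]
```

View pics/m8.png

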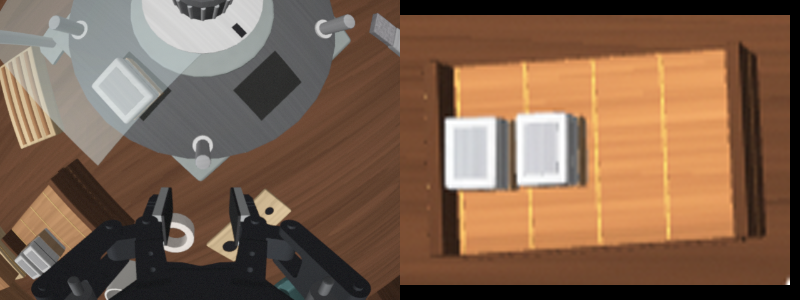

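Both tins are centred to about 1 mm, and the next tin is waiting at the left station with the pin under the gripper. I'll index again.

```bash
python3 -m jog '[{"xyz":[0,0,2],"dr":[0,0,0]},{"xyz":[0,0,2],"dr":[0,0,0]},{"xyz":[0,0,2],"dr":[0,0,0]},{"xyz":[0,0,2],"dr":[0,0,0]},{"xyz":[0,0,1.2],"dr":[0,0,0]},{"xyz":[0,0,0],"dr":[0,0,0]},{"xyz":[0,0,0],"dr":[0,0,0]},{"xyz":[0,0,0],"dr":[0,0,0]},{"xyz":[0,0,0],"dr":[0,0,0]},{"xyz":[0,0,0],"dr":[0,0,0]}]' 
python3 -m jog '[{"xyz":[0,0,0],"dr":[0,0,0]},{"xyz":[0,0,0],"dr":[0,0,0]},{"xyz":[0,0,0],"dr":[0,0,0]},{"xyz":[0,0,0],"dr":[0,0,0]},{"xyz":[0,0,0],"dr":[0,0,0]},{"xyz":[0,0,0],"dr":[0,0,0]},{"xyz":[0,0,0],"dr":[0,0,0]},{"xyz":[0,0,0],"dr":[0,0,0]},{"xyz":[0,0,0],"dr":[0,0,0]},{"xyz":[0,0,0],"dr":[0,0,0]}]' 2.0 20
python3 -m jog '[{"xyz":[0.05,1.18,0],"dr":[0,0,-4.5]},{"xyz":[0.05,1.18,0],"dr":[0,0,-4.5]},{"xyz":[0.05,1.18,0],"dr":[0,0,-4.5]},{"xyz":[0.05,1.18,0],"dr":[0,0,-4.5]},{"xyz":[0.05,1.18,0],"dr":[0,0,-4.5]},{"xyz":[0.05,1.18,0],"dr":[0,0,-4.5]},{"xyz":[0.05,1.18,0],"dr":[0,0,-4.5]},{"xyz":[0.05,1.18,0],"dr":[0,0,-4.5]},{"xyz":[0.05,1.18,0],"dr":[0,0,-4.5]},{"xyz":[0.05,1.18,0],"dr":[0,0,-4.5]}]'
python3 -m jog '[{"xyz":[0.05,1.18,0],"dr":[0,0,-4.5]},{"xyz":[0.05,1.18,0],"dr":[0,0,-4.5]},{"xyz":[0.05,1.18,0],"dr":[0,0,-4.5]},{"xyz":[0.05,1.18,0],"dr":[0,0,-4.5]},{"xyz":[0.05,1.18,0],"dr":[0,0,-4.5]},{"xyz":[0.05,1.18,0],"dr":[0,0,-4.5]},{"xyz":[0.05,1.18,0],"dr":[0,0,-4.5]},{"xyz":[0.05,1.18,0],"dr":[0,0,-4.5]},{"xyz":[0.05,1.18,0],"dr":[0,0,-4.5]},{"xyz":[0.05,1.18,0],"dr":[0,0,-4.5]}]'
python3 -m jog '[{"xyz":[0,0,0],"dr":[0,0,0]},{"xyz":[0,0,0],"dr":[0,0,0]},{"xyz":[0,0,0],"dr":[0,0,0]},{"xyz":[0,0,0],"dr":[0,0,0]},{"xyz":[0,0,-2],"dr":[0,0,0]},{"xyz":[0,0,-4],"dr":[0,0,0]},{"xyz":[0,0,-5],"dr":[0,0,0]},{"xyz":[3.65,-3.93,0],"dr":[0,0,0]},{"xyz":[3.65,-3.93,0],"dr":[0,0,0]},{"xyz":[0,0,0],"dr":[0,0,5.4]}]' 4
python3 -m jog '[{"xyz":[0,0,0],"dr":[0,0,10]},{"xyz":[0,0,0],"dr":[0,0,10]},{"xyz":[0,0,0],"dr":[0,0,10]},{"xyz":[0,0,0],"dr":[0,0,10]},{"xyz":[0,0,0],"dr":[0,0,0]},{"xyz":[0,0,0],"dr":[0,0,0]},{"xyz":[0,0,0],"dr":[0,0,0]},{"xyz":[0,0,0],"dr":[0,0,0]},{"xyz":[0,0,0],"dr":[0,0,0]},{"xyz":[0,0,0],"dr":[0,0,0]}]' 8.5 40
python3 -c "
from h import *
st();g(.506,-.1078,.102,11.5)
c=cam('wrist');cv2.imwrite('pics/w9.png',c['color'])"
```

```text
t: 50.95
ee_pos: [0.4892, -0.0034, 0.1186]
tool_rot: [-3.141, -0.0, -0.581]
contact_force: [0.3, 0.2, 0.0]
width: 0.04
grasp_force: 0.0
t: 52.2
ee_pos: [0.489, -0.0034, 0.1183]
tool_rot: [-3.142, 0.0, -0.581]
contact_force: [-0.2, -0.2, 0.6]
width: 0.0198
grasp_force: 0.0
t: 53.45
ee_pos: [0.4672, -0.1163, 0.1182]
tool_rot: [-3.14, 0.001, 0.207]
contact_force: [-0.7, 1.6, 0.9]
width: 0.0201
grasp_force: 0.8
t: 54.7
ee_pos: [0.5328, -0.2116, 0.1182]
tool_rot: [-3.141, -0.0, 0.992]
contact_force: [-1.5, 0.3, -0.4]
width: 0.02
grasp_force: 0.0
t: 55.95
ee_pos: [0.5051, -0.1039, 0.2283]
tool_rot: [-3.139, -0.0, 0.896]
contact_force: [0.9, -1.1, -0.4]
width: 0.0402
grasp_force: 0.0
t: 57.2
ee_pos: [0.5072, -0.1074, 0.2283]
tool_rot: [-3.141, 0.0, 0.198]
contact_force: [0.8, -0.4, 0.6]
width: 0.0851
grasp_force: 0.0
t57.20 p [ 0.5072 -0.1074  0.2283] rpy [-180.     0.    11.3] F [ 0.8 -0.4  0.6] T [ 0.04 -0.01 -0.  ] w0.0851 g0.0 j6 1.03
shift now [np.float64(-0.12), np.float64(0.01), np.float64(12.63)] turn z -0.17 shift after turn [np.float64(-0.12), np.float64(0.01), np.float64(12.63)]
```

View pics/w9.png

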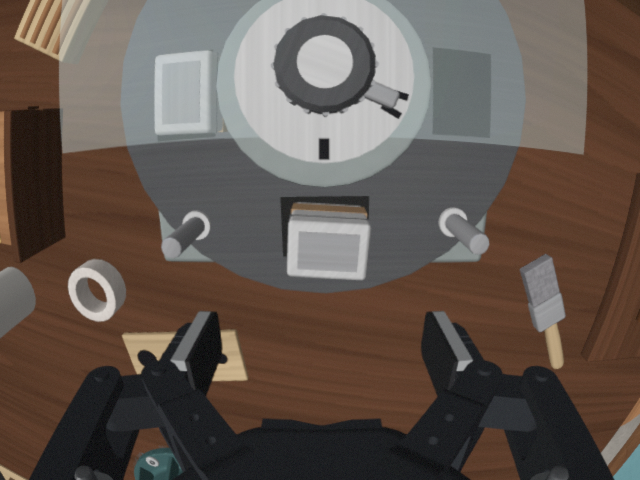

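This tin sits like the previous one. The last tin, at (183,93), has been knocked about 2 cm towards the hub, so I'll measure it again at the front. I'll grip this one now.

```bash
python3 -m jog '[{"xyz":[0.1,0.4,2],"dr":[0,0,2]},{"xyz":[0,0,2.5],"dr":[0,0,0]},{"xyz":[0,0,2.5],"dr":[0,0,0]},{"xyz":[0,0,2.5],"dr":[0,0,0]},{"xyz":[0,0,2],"dr":[0,0,0]},{"xyz":[0,0,1.1],"dr":[0,0,0]},{"xyz":[0,0,0],"dr":[0,0,0]},{"xyz":[0,0,0],"dr":[0,0,0]},{"xyz":[0,0,0],"dr":[0,0,0]},{"xyz":[0,0,0],"dr":[0,0,0]}]'
python3 -m jog '[{"xyz":[0,0,0],"dr":[0,0,0]},{"xyz":[0,0,0],"dr":[0,0,0]},{"xyz":[0,0,0],"dr":[0,0,0]},{"xyz":[0,0,0],"dr":[0,0,0]},{"xyz":[0,0,0],"dr":[0,0,0]},{"xyz":[0,0,0],"dr":[0,0,0]},{"xyz":[0,0,0],"dr":[0,0,0]},{"xyz":[0,0,0],"dr":[0,0,0]},{"xyz":[0,0,0],"dr":[0,0,0]},{"xyz":[0,0,0],"dr":[0,0,0]}]' 4.5 40
python3 -m jog '[{"xyz":[0,0,-2],"dr":[0,0,0]},{"xyz":[0,0,-4],"dr":[0,0,0]},{"xyz":[0,0,-4],"dr":[0,0,0]},{"xyz":[0,0,0],"dr":[0,0,0]},{"xyz":[0,0,0],"dr":[0,0,0]},{"xyz":[0,0,0],"dr":[0,0,0]},{"xyz":[0,0,0],"dr":[0,0,0]},{"xyz":[0,0,0],"dr":[0,0,0]},{"xyz":[0,0,0],"dr":[0,0,0]},{"xyz":[0,0,0],"dr":[0,0,0]}]'
python3 -c "
from h import *
st();g(.4880,.2837,.202,93.7)
c=cam('wrist');im=c['color'];print([(r,im[r,320].tolist()) for r in range(402,420)])
"
```

```text
t: 58.5
ee_pos: [0.5093, -0.1112, 0.1029]
tool_rot: [3.141, -0.001, 0.163]
contact_force: [0.8, -0.4, 0.8]
width: 0.0851
grasp_force: 0.0
t: 59.75
ee_pos: [0.5091, -0.1112, 0.1026]
tool_rot: [3.141, -0.0, 0.163]
contact_force: [-1.7, -0.2, 6.0]
width: 0.0535
grasp_force: 41.8
t: 61.0
ee_pos: [0.509, -0.1111, 0.2023]
tool_rot: [-3.141, 0.0, 0.163]
contact_force: [-1.2, 0.6, -1.6]
width: 0.0538
grasp_force: 42.6
t61.00 p [ 0.509  -0.1111  0.2023] rpy [-180.     0.     9.3] F [-1.2  0.6 -1.6] T [-0.01  0.01 -0.02] w0.0538 g42.6 j6 1.06
shift now [np.float64(4.32), np.float64(-39.3), np.float64(0.03)] turn z -84.38 shift after turn [np.float64(39.53), np.float64(0.45), np.float64(0.03)]
[(402, [148, 146, 146]), (403, [150, 148, 149]), (404, [164, 162, 163]), (405, [179, 180, 180]), (406, [182, 183, 183]), (407, [183, 184, 183]), (408, [184, 184, 184]), (409, [185, 185, 186]), (410, [184, 185, 185]), (411, [175, 175, 175]), (412, [141, 143, 147]), (413, [77, 86, 104]), (414, [44, 60, 92]), (415, [37, 56, 86]), (416, [41, 58, 86]), (417, [41, 57, 85]), (418, [39, 56, 84]), (419, [38, 54, 84])]
```

```bash
python3 -m jog '[{"xyz":[0.27,-2.46,0],"dr":[0,0,0]},{"xyz":[0.27,-2.46,0],"dr":[0,0,0]},{"xyz":[0.27,-2.46,0],"dr":[0,0,0]},{"xyz":[0.27,-2.46,0],"dr":[0,0,0]},{"xyz":[0.27,-2.46,0],"dr":[0,0,0]},{"xyz":[0.27,-2.46,0],"dr":[0,0,0]},{"xyz":[0.27,-2.46,0],"dr":[0,0,0]},{"xyz":[0.27,-2.46,0],"dr":[0,0,0]},{"xyz":[0.27,-2.46,0],"dr":[0,0,0]},{"xyz":[0.27,-2.46,0],"dr":[0,0,0]}]'
python3 -m jog '[{"xyz":[0.28,-2.46,0],"dr":[0,0,0]},{"xyz":[0.28,-2.46,0],"dr":[0,0,0]},{"xyz":[0.28,-2.46,0],"dr":[0,0,0]},{"xyz":[0.28,-2.46,0],"dr":[0,0,0]},{"xyz":[0.28,-2.46,0],"dr":[0,0,0]},{"xyz":[0.28,-2.46,0],"dr":[0,0,0]},{"xyz":[0,0,0],"dr":[0,0,-8]},{"xyz":[0,0,0],"dr":[0,0,-8]},{"xyz":[0,0,0],"dr":[0,0,-8]},{"xyz":[0,0,0],"dr":[0,0,-8]}]'
python3 -m jog '[{"xyz":[0,0,0],"dr":[0,0,-8]},{"xyz":[0,0,0],"dr":[0,0,-8]},{"xyz":[0,0,0],"dr":[0,0,-8]},{"xyz":[0,0,0],"dr":[0,0,-8]},{"xyz":[0,0,0],"dr":[0,0,-8]},{"xyz":[0,0,0],"dr":[0,0,-8]},{"xyz":[0,0,0],"dr":[0,0,-4.4]},{"xyz":[0,0,0],"dr":[0,0,0]},{"xyz":[0,0,0],"dr":[0,0,0]},{"xyz":[0,0,0],"dr":[0,0,0]}]'
python3 -c "
from h import *
st();g(.4885,.2842,.0925,93.7)
"
```

```text
t: 62.3
ee_pos: [0.4957, 0.1368, 0.2024]
tool_rot: [-3.142, -0.0, 0.163]
contact_force: [0.7, -0.3, -1.0]
width: 0.0536
grasp_force: 42.6
t: 63.55
ee_pos: [0.4884, 0.2845, 0.2024]
tool_rot: [-3.141, -0.0, 0.726]
contact_force: [-0.0, 0.5, -1.5]
width: 0.0538
grasp_force: 42.8
t: 64.8
ee_pos: [0.4885, 0.2844, 0.2023]
tool_rot: [-3.142, -0.0, 1.635]
contact_force: [0.5, 1.4, -1.8]
width: 0.0538
grasp_force: 42.8
t64.80 p [0.4885 0.2844 0.2023] rpy [-180.    -0.    93.7] F [ 0.5  1.4 -1.8] T [-0.01  0.03  0.03] w0.0538 g42.8 j6 0.34
shift now [np.float64(-0.02), np.float64(0.0), np.float64(10.98)] turn z -0.03 shift after turn [np.float64(-0.02), np.float64(0.0), np.float64(10.98)]
```

```bash
python3 -m jog '[{"xyz":[0,0,2.5],"dr":[0,0,0]},{"xyz":[0,0,2.5],"dr":[0,0,0]},{"xyz":[0,0,2.5],"dr":[0,0,0]},{"xyz":[0,0,1.5],"dr":[0,0,0]},{"xyz":[0,0,1],"dr":[0,0,0]},{"xyz":[0,0,0.6],"dr":[0,0,0]},{"xyz":[0,0,0.3],"dr":[0,0,0]},{"xyz":[0,0,0.1],"dr":[0,0,0]},{"xyz":[0,0,0],"dr":[0,0,0]},{"xyz":[0,0,0],"dr":[0,0,0]}]'
python3 -m jog '[{"xyz":[0,0,0.1],"dr":[0,0,0]},{"xyz":[0,0,0],"dr":[0,0,0]},{"xyz":[0,0,0],"dr":[0,0,0]},{"xyz":[0,0,0],"dr":[0,0,0]},{"xyz":[0,0,0],"dr":[0,0,0]},{"xyz":[0,0,0.1],"dr":[0,0,0]},{"xyz":[0,0,0],"dr":[0,0,0]},{"xyz":[0,0,0],"dr":[0,0,0]},{"xyz":[0,0,0],"dr":[0,0,0]},{"xyz":[0,0,0],"dr":[0,0,0]}]'
```

```text
t: 66.05
ee_pos: [0.4887, 0.2845, 0.0927]
tool_rot: [3.141, -0.0, 1.636]
contact_force: [-0.5, 0.5, -1.8]
width: 0.0537
grasp_force: 42.7
t: 67.3
ee_pos: [0.4886, 0.2844, 0.0907]
tool_rot: [3.141, -0.0, 1.636]
contact_force: [-1.2, -1.5, 5.8]
width: 0.0537
grasp_force: 43.2
```

```bash
python3 -m jog '[{"xyz":[0,0,0],"dr":[0,0,0]},{"xyz":[0,0,0],"dr":[0,0,0]},{"xyz":[0,0,0],"dr":[0,0,0]},{"xyz":[0,0,0],"dr":[0,0,0]},{"xyz":[0,0,0],"dr":[0,0,0]},{"xyz":[0,0,-1],"dr":[0,0,0]},{"xyz":[0,0,-3],"dr":[0,0,0]},{"xyz":[0,0,-4],"dr":[0,0,0]},{"xyz":[0,0,-4],"dr":[0,0,0]},{"xyz":[0,0,0],"dr":[0,0,0]}]' 8.5
python3 -m jog '[{"xyz":[-3.58,-0.23,0],"dr":[0,0,0]},{"xyz":[-3.58,-0.23,0],"dr":[0,0,0]},{"xyz":[-3.58,-0.23,0],"dr":[0,0,0]},{"xyz":[-3.58,-0.23,0],"dr":[0,0,0]},{"xyz":[-3.58,-0.23,0],"dr":[0,0,0]},{"xyz":[-3.58,-0.23,0],"dr":[0,0,0]},{"xyz":[-3.58,-0.23,0],"dr":[0,0,0]},{"xyz":[-3.58,-0.23,0],"dr":[0,0,0]},{"xyz":[0,0,0],"dr":[0,0,9]},{"xyz":[0,0,0],"dr":[0,0,9]}]' 4
python3 -m jog '[{"xyz":[0,0,0],"dr":[0,0,10.5]},{"xyz":[0,0,0],"dr":[0,0,10.5]},{"xyz":[0,0,0],"dr":[0,0,10.5]},{"xyz":[0,0,0],"dr":[0,0,10.5]},{"xyz":[0,0,0],"dr":[0,0,10.5]},{"xyz":[0,0,0],"dr":[0,0,10.5]},{"xyz":[0,0,0],"dr":[0,0,10.5]},{"xyz":[0,0,0],"dr":[0,0,10.5]},{"xyz":[0,0,0],"dr":[0,0,10.5]},{"xyz":[0,0,0],"dr":[0,0,10.5]}]' 
python3 -m jog '[{"xyz":[0,0,0],"dr":[0,0,4]},{"xyz":[0,0,0],"dr":[0,0,0]},{"xyz":[0,0,0],"dr":[0,0,0]},{"xyz":[0,0,0],"dr":[0,0,0]},{"xyz":[0,0,0],"dr":[0,0,0]},{"xyz":[0,0,0],"dr":[0,0,0]},{"xyz":[0,0,0],"dr":[0,0,0]},{"xyz":[0,0,0],"dr":[0,0,0]},{"xyz":[0,0,0],"dr":[0,0,0]},{"xyz":[0,0,0],"dr":[0,0,0]}]'
python3 - <<'E'
from h import *
st();g(.4888,-.0032,.118,-33.5)
c=cam('wrist');w=c['color'];cv2.imwrite('pics/w10.png',w)
c=cam('top'); im=c['color']
m=((im.min(2)>150)&(np.ptp(im.astype(int),axis=2)<40)).astype(np.uint8)
k=np.zeros_like(m);k[205:290,130:260]=m[205:290,130:260]
for cc in cv2.findContours(k,0,2)[0]:
    if cv2.contourArea(cc)>80: r=cv2.minAreaRect(cc); print(r,px(c,*r[0],.108))
a=cv2.resize(im[205:295,130:260],None,fx=3,fy=3,interpolation=cv2.INTER_CUBIC)
cv2.imwrite('pics/m10.png',np.hstack([cv2.resize(w,(400,300)),np.pad(a,((15,15),(0,10),(0,0)))]))
E
```

```text
t: 68.55
ee_pos: [0.4908, 0.2855, 0.2145]
tool_rot: [3.134, -0.003, 1.636]
contact_force: [0.4, 0.1, -0.4]
width: 0.0849
grasp_force: 0.0
t: 69.8
ee_pos: [0.4879, -0.0032, 0.2097]
tool_rot: [-3.14, 0.0, 1.315]
contact_force: [-0.4, -0.3, -0.2]
width: 0.0401
grasp_force: 0.0
t: 71.05
ee_pos: [0.4879, -0.0025, 0.2096]
tool_rot: [3.141, 0.001, -0.517]
contact_force: [-0.5, -0.5, 0.7]
width: 0.0397
grasp_force: 0.0
t: 72.3
ee_pos: [0.4887, -0.0026, 0.2103]
tool_rot: [-3.141, 0.0, -0.581]
contact_force: [-0.1, 0.4, 0.9]
width: 0.0402
grasp_force: 0.0
t72.30 p [ 0.4887 -0.0026  0.2103] rpy [-180.     0.   -33.3] F [-0.1  0.4  0.9] T [ 0.01 -0.04  0.01] w0.0402 g0.0 j6 2.00
shift now [np.float64(0.05), np.float64(0.04), np.float64(9.23)] turn z 0.22 shift after turn [np.float64(0.05), np.float64(0.04), np.float64(9.23)]
((153.0, 250.5), (23.0, 16.0), 90.0) [0.48107529 0.39057515 0.108     ]
((176.9807586669922, 249.09617614746094), (23.782575607299805, 17.075889587402344), 87.27368927001953) [0.48439979 0.33620468 0.108     ]
((200.0, 247.5), (23.0, 16.0), 90.0) [0.48814905 0.2840939  0.108     ]
```

View pics/m10.png

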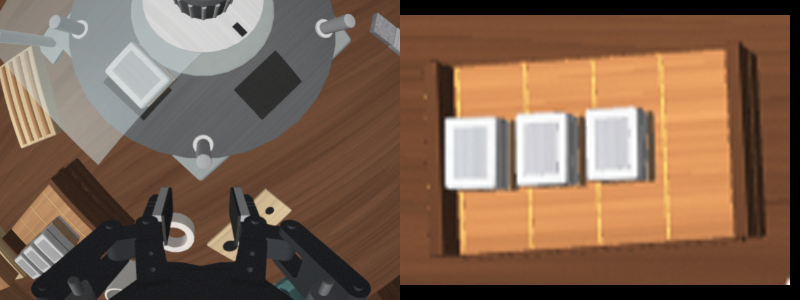

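Three tins stand in a neat row, and the knocked one is against the hub side. I'll index the last station round.

```bash
python3 -m jog '[{"xyz":[0.05,0.04,2],"dr":[0,0,0]},{"xyz":[0,0,2],"dr":[0,0,0]},{"xyz":[0,0,2],"dr":[0,0,0]},{"xyz":[0,0,2],"dr":[0,0,0]},{"xyz":[0,0,1.2],"dr":[0,0,0]},{"xyz":[0,0,0],"dr":[0,0,0]},{"xyz":[0,0,0],"dr":[0,0,0]},{"xyz":[0,0,0],"dr":[0,0,0]},{"xyz":[0,0,0],"dr":[0,0,0]},{"xyz":[0,0,0],"dr":[0,0,0]}]' 
python3 -m jog '[{"xyz":[0,0,0],"dr":[0,0,0]},{"xyz":[0,0,0],"dr":[0,0,0]},{"xyz":[0,0,0],"dr":[0,0,0]},{"xyz":[0,0,0],"dr":[0,0,0]},{"xyz":[0,0,0],"dr":[0,0,0]},{"xyz":[0,0,0],"dr":[0,0,0]},{"xyz":[0,0,0],"dr":[0,0,0]},{"xyz":[0,0,0],"dr":[0,0,0]},{"xyz":[0,0,0],"dr":[0,0,0]},{"xyz":[0,0,0],"dr":[0,0,0]}]' 2.0 20
python3 -m jog '[{"xyz":[0.05,1.18,0],"dr":[0,0,-4.5]},{"xyz":[0.05,1.18,0],"dr":[0,0,-4.5]},{"xyz":[0.05,1.18,0],"dr":[0,0,-4.5]},{"xyz":[0.05,1.18,0],"dr":[0,0,-4.5]},{"xyz":[0.05,1.18,0],"dr":[0,0,-4.5]},{"xyz":[0.05,1.18,0],"dr":[0,0,-4.5]},{"xyz":[0.05,1.18,0],"dr":[0,0,-4.5]},{"xyz":[0.05,1.18,0],"dr":[0,0,-4.5]},{"xyz":[0.05,1.18,0],"dr":[0,0,-4.5]},{"xyz":[0.05,1.18,0],"dr":[0,0,-4.5]}]'
python3 -m jog '[{"xyz":[0.05,1.18,0],"dr":[0,0,-4.5]},{"xyz":[0.05,1.18,0],"dr":[0,0,-4.5]},{"xyz":[0.05,1.18,0],"dr":[0,0,-4.5]},{"xyz":[0.05,1.18,0],"dr":[0,0,-4.5]},{"xyz":[0.05,1.18,0],"dr":[0,0,-4.5]},{"xyz":[0.05,1.18,0],"dr":[0,0,-4.5]},{"xyz":[0.05,1.18,0],"dr":[0,0,-4.5]},{"xyz":[0.05,1.18,0],"dr":[0,0,-4.5]},{"xyz":[0.05,1.18,0],"dr":[0,0,-4.5]},{"xyz":[0.05,1.18,0],"dr":[0,0,-4.5]}]'
python3 -m jog '[{"xyz":[0,0,0],"dr":[0,0,0]},{"xyz":[0,0,0],"dr":[0,0,0]},{"xyz":[0,0,0],"dr":[0,0,0]},{"xyz":[0,0,0],"dr":[0,0,0]},{"xyz":[0,0,-2],"dr":[0,0,0]},{"xyz":[0,0,-4],"dr":[0,0,0]},{"xyz":[0,0,-5],"dr":[0,0,0]},{"xyz":[3.65,-3.93,0],"dr":[0,0,0]},{"xyz":[3.65,-3.93,0],"dr":[0,0,0]},{"xyz":[0,0,0],"dr":[0,0,5.4]}]' 4
python3 -m jog '[{"xyz":[0,0,0],"dr":[0,0,10]},{"xyz":[0,0,0],"dr":[0,0,10]},{"xyz":[0,0,0],"dr":[0,0,10]},{"xyz":[0,0,0],"dr":[0,0,10]},{"xyz":[0,0,0],"dr":[0,0,0]},{"xyz":[0,0,0],"dr":[0,0,0]},{"xyz":[0,0,0],"dr":[0,0,0]},{"xyz":[0,0,0],"dr":[0,0,0]},{"xyz":[0,0,0],"dr":[0,0,0]},{"xyz":[0,0,0],"dr":[0,0,0]}]' 8.5 40
python3 -c "
from h import *
st();g(.506,-.1078,.102,11.5)
c=cam('wrist');cv2.imwrite('pics/w11.png',c['color'])"
```

```text
t: 73.65
ee_pos: [0.489, -0.0032, 0.1186]
tool_rot: [-3.141, -0.0, -0.581]
contact_force: [0.4, -1.5, 0.1]
width: 0.04
grasp_force: 0.0
t: 74.9
ee_pos: [0.4889, -0.0032, 0.1183]
tool_rot: [-3.142, 0.0, -0.581]
contact_force: [-0.1, 0.0, -0.6]
width: 0.0201
grasp_force: 0.0
t: 76.15
ee_pos: [0.4669, -0.1161, 0.1182]
tool_rot: [-3.14, 0.001, 0.207]
contact_force: [-0.4, 1.2, 1.4]
width: 0.0201
grasp_force: 0.8
t: 77.4
ee_pos: [0.5327, -0.2115, 0.1182]
tool_rot: [-3.141, -0.0, 0.992]
contact_force: [-0.7, 0.4, -0.9]
width: 0.0201
grasp_force: 0.0
t: 78.65
ee_pos: [0.505, -0.1037, 0.2283]
tool_rot: [-3.139, -0.0, 0.896]
contact_force: [-0.1, -0.9, -0.1]
width: 0.0398
grasp_force: 0.0
t: 79.9
ee_pos: [0.5071, -0.1072, 0.2283]
tool_rot: [-3.141, -0.0, 0.198]
contact_force: [0.1, -0.0, 0.2]
width: 0.0855
grasp_force: 0.0
t79.90 p [ 0.5071 -0.1072  0.2283] rpy [-180.    -0.    11.3] F [ 0.1 -0.   0.2] T [-0.04 -0.01 -0.08] w0.0855 g0.0 j6 1.03
shift now [np.float64(-0.12), np.float64(0.03), np.float64(12.63)] turn z -0.17 shift after turn [np.float64(-0.12), np.float64(0.03), np.float64(12.63)]
```

View pics/w11.png

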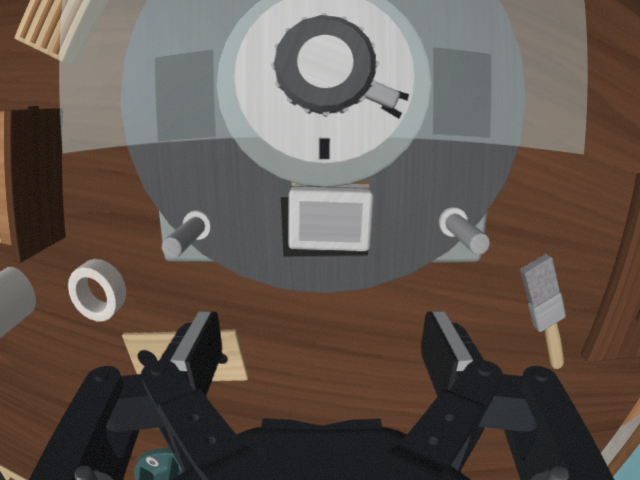

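The last tin's lid is centred at (330,219), about 20 mm nearer the hub and otherwise square. I'll shift and grip.

```bash
python3 -m jog '[{"xyz":[2.1,0.45,0],"dr":[0,0,1]},{"xyz":[0,0,2.5],"dr":[0,0,0]},{"xyz":[0,0,2.5],"dr":[0,0,0]},{"xyz":[0,0,2.5],"dr":[0,0,0]},{"xyz":[0,0,2.5],"dr":[0,0,0]},{"xyz":[0,0,1.6],"dr":[0,0,0]},{"xyz":[0,0,1],"dr":[0,0,0]},{"xyz":[0,0,0],"dr":[0,0,0]},{"xyz":[0,0,0],"dr":[0,0,0]},{"xyz":[0,0,0],"dr":[0,0,0]}]'
python3 -m jog '[{"xyz":[0,0,0],"dr":[0,0,0]},{"xyz":[0,0,0],"dr":[0,0,0]},{"xyz":[0,0,0],"dr":[0,0,0]},{"xyz":[0,0,0],"dr":[0,0,0]},{"xyz":[0,0,0],"dr":[0,0,0]},{"xyz":[0,0,0],"dr":[0,0,0]},{"xyz":[0,0,0],"dr":[0,0,0]},{"xyz":[0,0,0],"dr":[0,0,0]},{"xyz":[0,0,0],"dr":[0,0,0]},{"xyz":[0,0,0],"dr":[0,0,0]}]' 4.5 40
python3 -m jog '[{"xyz":[-0.2,0,-1],"dr":[0,0,0]},{"xyz":[-1,0,-3],"dr":[0,0,0]},{"xyz":[-0.8,0,-4],"dr":[0,0,0]},{"xyz":[0,0,-2],"dr":[0,0,0]},{"xyz":[0,0,0],"dr":[0,0,0]},{"xyz":[0,0,0],"dr":[0,0,0]},{"xyz":[0,0,0],"dr":[0,0,0]},{"xyz":[0,0,0],"dr":[0,0,0]},{"xyz":[0,0,0],"dr":[0,0,0]},{"xyz":[0,0,0],"dr":[0,0,0]}]'
python3 -c "
from h import *
st();g(.4918,.2304,.202,93.7)
c=cam('wrist');im=c['color'];print([(r,im[r,320].tolist()) for r in range(402,420)])
"
```

```text
t: 81.2
ee_pos: [0.5291, -0.1077, 0.1031]
tool_rot: [3.141, -0.001, 0.18]
contact_force: [0.7, 0.5, -0.2]
width: 0.0853
grasp_force: 0.0
t: 82.45
ee_pos: [0.5288, -0.1076, 0.1027]
tool_rot: [3.141, -0.001, 0.18]
contact_force: [-1.2, -1.0, 5.3]
width: 0.054
grasp_force: 42.2
t: 83.7
ee_pos: [0.5088, -0.1111, 0.2021]
tool_rot: [-3.141, 0.0, 0.18]
contact_force: [-0.0, -0.3, -1.8]
width: 0.0536
grasp_force: 42.4
t83.70 p [ 0.5088 -0.1111  0.2021] rpy [-180.     0.    10.3] F [-0.  -0.3 -1.8] T [-0.02  0.04 -0.02] w0.0536 g42.4 j6 1.04
shift now [np.float64(4.44), np.float64(-33.9), np.float64(0.01)] turn z -83.38 shift after turn [np.float64(34.19), np.float64(0.5), np.float64(0.01)]
[(402, [150, 149, 149]), (403, [160, 159, 160]), (404, [180, 180, 180]), (405, [184, 186, 185]), (406, [185, 186, 186]), (407, [187, 187, 187]), (408, [187, 187, 187]), (409, [185, 186, 186]), (410, [183, 184, 184]), (411, [164, 165, 164]), (412, [115, 121, 129]), (413, [59, 72, 97]), (414, [45, 61, 94]), (415, [44, 61, 91]), (416, [41, 59, 88]), (417, [39, 55, 84]), (418, [42, 57, 87]), (419, [42, 59, 88])]
```

```bash
python3 -m jog '[{"xyz":[0.37,-2.82,0],"dr":[0,0,0]},{"xyz":[0.37,-2.82,0],"dr":[0,0,0]},{"xyz":[0.37,-2.82,0],"dr":[0,0,0]},{"xyz":[0.37,-2.82,0],"dr":[0,0,0]},{"xyz":[0.37,-2.82,0],"dr":[0,0,0]},{"xyz":[0.37,-2.82,0],"dr":[0,0,0]},{"xyz":[0.37,-2.82,0],"dr":[0,0,0]},{"xyz":[0.37,-2.82,0],"dr":[0,0,0]},{"xyz":[0.37,-2.82,0],"dr":[0,0,0]},{"xyz":[0.37,-2.82,0],"dr":[0,0,0]}]'
python3 -m jog '[{"xyz":[0.37,-2.82,0],"dr":[0,0,0]},{"xyz":[0.37,-2.82,0],"dr":[0,0,0]},{"xyz":[0,0,0],"dr":[0,0,-8]},{"xyz":[0,0,0],"dr":[0,0,-8]},{"xyz":[0,0,0],"dr":[0,0,-8]},{"xyz":[0,0,0],"dr":[0,0,-8]},{"xyz":[0,0,0],"dr":[0,0,-8]},{"xyz":[0,0,0],"dr":[0,0,-8]},{"xyz":[0,0,0],"dr":[0,0,-8]},{"xyz":[0,0,0],"dr":[0,0,-8]}]'
python3 -m jog '[{"xyz":[0,0,0],"dr":[0,0,-8]},{"xyz":[0,0,0],"dr":[0,0,-8]},{"xyz":[0,0,0],"dr":[0,0,-3.4]},{"xyz":[0,0,0],"dr":[0,0,0]},{"xyz":[0,0,0],"dr":[0,0,0]},{"xyz":[0,0,0],"dr":[0,0,0]},{"xyz":[0,0,0],"dr":[0,0,0]},{"xyz":[0,0,0],"dr":[0,0,0]},{"xyz":[0,0,0],"dr":[0,0,0]},{"xyz":[0,0,0],"dr":[0,0,0]}]'
python3 -c "
from h import *
st();g(.4918,.2304,.0925,93.7)
"
```

```text
t: 85.0
ee_pos: [0.4947, 0.1739, 0.2024]
tool_rot: [-3.141, -0.0, 0.18]
contact_force: [0.2, 0.4, -0.1]
width: 0.0539
grasp_force: 42.5
t: 86.25
ee_pos: [0.492, 0.2298, 0.2023]
tool_rot: [3.142, -0.0, 1.302]
contact_force: [0.6, 0.5, -0.9]
width: 0.0536
grasp_force: 42.7
t: 87.5
ee_pos: [0.4919, 0.2298, 0.2024]
tool_rot: [-3.142, -0.0, 1.636]
contact_force: [0.0, 0.1, -0.7]
width: 0.0538
grasp_force: 42.6
t87.50 p [0.4919 0.2298 0.2024] rpy [-180.    -0.    93.7] F [ 0.   0.1 -0.7] T [-0.04 -0.02 -0.01] w0.0538 g42.6 j6 0.24
shift now [np.float64(0.06), np.float64(-0.01), np.float64(10.99)] turn z 0.01 shift after turn [np.float64(0.06), np.float64(-0.01), np.float64(10.99)]
```

```bash
python3 -m jog '[{"xyz":[0.07,0,2.5],"dr":[0,0,0]},{"xyz":[0,0,2.5],"dr":[0,0,0]},{"xyz":[0,0,2.5],"dr":[0,0,0]},{"xyz":[0,0,1.5],"dr":[0,0,0]},{"xyz":[0,0,1],"dr":[0,0,0]},{"xyz":[0,0,0.6],"dr":[0,0,0]},{"xyz":[0,0,0.3],"dr":[0,0,0]},{"xyz":[0,0,0.1],"dr":[0,0,0]},{"xyz":[0,0,0],"dr":[0,0,0]},{"xyz":[0,0,0],"dr":[0,0,0]}]'
python3 -m jog '[{"xyz":[0,0,0.1],"dr":[0,0,0]},{"xyz":[0,0,0],"dr":[0,0,0]},{"xyz":[0,0,0],"dr":[0,0,0]},{"xyz":[0,0,0],"dr":[0,0,0]},{"xyz":[0,0,0],"dr":[0,0,0]},{"xyz":[0,0,0.1],"dr":[0,0,0]},{"xyz":[0,0,0],"dr":[0,0,0]},{"xyz":[0,0,0],"dr":[0,0,0]},{"xyz":[0,0,0],"dr":[0,0,0]},{"xyz":[0,0,0],"dr":[0,0,0]}]'
```

```text
t: 88.75
ee_pos: [0.4921, 0.2306, 0.0926]
tool_rot: [3.141, -0.0, 1.636]
contact_force: [1.0, 0.5, -1.0]
width: 0.0536
grasp_force: 42.6
t: 90.0
ee_pos: [0.492, 0.2306, 0.0908]
tool_rot: [3.141, -0.0, 1.636]
contact_force: [-0.4, 0.0, 5.7]
width: 0.0536
grasp_force: 43.2
```

```bash
python3 -m jog '[{"xyz":[0,0,0],"dr":[0,0,0]},{"xyz":[0,0,0],"dr":[0,0,0]},{"xyz":[0,0,0],"dr":[0,0,0]},{"xyz":[0,0,0],"dr":[0,0,0]},{"xyz":[0,0,0],"dr":[0,0,0]},{"xyz":[0,0,-1],"dr":[0,0,0]},{"xyz":[0,0,-3],"dr":[0,0,0]},{"xyz":[0,0,-4],"dr":[0,0,0]},{"xyz":[0,0,-4],"dr":[0,0,0]},{"xyz":[0,0,-4],"dr":[0,0,0]}]' 8.5
python3 -m jog '[{"xyz":[-3.24,1.01,0],"dr":[0,0,0]},{"xyz":[-3.24,1.01,0],"dr":[0,0,0]},{"xyz":[-3.24,1.01,0],"dr":[0,0,0]},{"xyz":[-3.24,1.01,0],"dr":[0,0,0]},{"xyz":[-3.24,1.01,0],"dr":[0,0,0]},{"xyz":[-3.24,1.01,0],"dr":[0,0,0]},{"xyz":[-3.24,1.01,0],"dr":[0,0,0]},{"xyz":[-3.24,1.01,0],"dr":[0,0,0]},{"xyz":[-3.24,1.01,0],"dr":[0,0,0]},{"xyz":[-3.24,1.01,0],"dr":[0,0,0]}]'
python3 -m jog '[{"xyz":[0,0,0],"dr":[0,0,8]},{"xyz":[0,0,0],"dr":[0,0,8]},{"xyz":[0,0,0],"dr":[0,0,8]},{"xyz":[0,0,0],"dr":[0,0,8]},{"xyz":[0,0,0],"dr":[0,0,8]},{"xyz":[0,0,0],"dr":[0,0,7.7]},{"xyz":[0,0,0],"dr":[0,0,0]},{"xyz":[0,0,0],"dr":[0,0,0]},{"xyz":[0,0,0],"dr":[0,0,0]},{"xyz":[0,0,0],"dr":[0,0,0]}]'
python3 - <<'E'
from h import *
st();g(.6142,-.0863,.1745,46)
c=cam('top'); im=c['color']
m=((im.min(2)>150)&(np.ptp(im.astype(int),axis=2)<40)).astype(np.uint8)
k=np.zeros_like(m);k[205:290,130:260]=m[205:290,130:260]
for cc in cv2.findContours(k,0,2)[0]:
    if cv2.contourArea(cc)>80: r=cv2.minAreaRect(cc); print(r,px(c,*r[0],.108))
E
```

```text
t: 91.25
ee_pos: [0.4917, 0.2304, 0.2524]
tool_rot: [3.141, -0.0, 1.636]
contact_force: [0.0, 0.0, 0.1]
width: 0.0851
grasp_force: 0.0
t: 92.5
ee_pos: [0.6139, -0.0873, 0.2511]
tool_rot: [3.141, 0.0, 1.636]
contact_force: [0.6, 0.5, -0.4]
width: 0.0851
grasp_force: 0.0
t: 93.75
ee_pos: [0.6137, -0.0863, 0.2503]
tool_rot: [-3.141, -0.0, 0.804]
contact_force: [-0.7, -0.4, -0.9]
width: 0.0847
grasp_force: 0.0
t93.75 p [ 0.6137 -0.0863  0.2503] rpy [-180.    -0.    46.1] F [-0.7 -0.4 -0.9] T [-0.03 -0.04 -0.01] w0.0847 g0.0 j6 0.52
shift now [np.float64(0.04), np.float64(0.04), np.float64(7.58)] turn z 0.06 shift after turn [np.float64(0.04), np.float64(0.04), np.float64(7.58)]
((153.0, 250.5), (23.0, 16.0), 90.0) [0.48107529 0.39057515 0.108     ]
((176.5, 249.5), (23.0, 17.0), 90.0) [0.48348364 0.33726982 0.108     ]
((200.5, 247.5), (23.0, 17.0), 90.0) [0.48815206 0.28296076 0.108     ]
((224.0, 246.0), (24.0, 16.0), 90.0) [0.49168239 0.2298193  0.108     ]
```

All four tins are in place. Now the collar back to locked.

```bash
python3 -m jog '[{"xyz":[0.04,0.04,1.5],"dr":[0,0,0]},{"xyz":[0,0,1.5],"dr":[0,0,0]},{"xyz":[0,0,1.5],"dr":[0,0,0]},{"xyz":[0,0,1.5],"dr":[0,0,0]},{"xyz":[0,0,1],"dr":[0,0,0]},{"xyz":[0,0,0.6],"dr":[0,0,0]},{"xyz":[0,0,0],"dr":[0,0,0]},{"xyz":[0,0,0],"dr":[0,0,0]},{"xyz":[0,0,0],"dr":[0,0,0]},{"xyz":[0,0,0],"dr":[0,0,0]}]'
python3 -m jog '[{"xyz":[0,0,0],"dr":[0,0,0]},{"xyz":[0,0,0],"dr":[0,0,0]},{"xyz":[0,0,0],"dr":[0,0,0]},{"xyz":[0,0,0],"dr":[0,0,0]},{"xyz":[0,0,0],"dr":[0,0,0]},{"xyz":[0,0,0],"dr":[0,0,0]},{"xyz":[0,0,0],"dr":[0,0,0]},{"xyz":[0,0,0],"dr":[0,0,0]},{"xyz":[0,0,0],"dr":[0,0,0]},{"xyz":[0,0,0],"dr":[0,0,0]}]' 4.2 40
python3 -m jog '[{"xyz":[0,0,0],"dr":[0,0,7]},{"xyz":[0,0,0],"dr":[0,0,7]},{"xyz":[0,0,0],"dr":[0,0,7]},{"xyz":[0,0,0],"dr":[0,0,7]},{"xyz":[0,0,0],"dr":[0,0,7]},{"xyz":[0,0,0],"dr":[0,0,7]},{"xyz":[0,0,0],"dr":[0,0,7]},{"xyz":[0,0,0],"dr":[0,0,7]},{"xyz":[0,0,0],"dr":[0,0,7]},{"xyz":[0,0,0],"dr":[0,0,7]}]'
python3 -c "
from h import *
st()"
```

```text
t: 95.05
ee_pos: [0.6144, -0.0863, 0.1747]
tool_rot: [3.141, -0.0, 0.803]
contact_force: [0.6, 0.1, -0.0]
width: 0.0852
grasp_force: 0.0
t: 96.3
ee_pos: [0.6149, -0.0869, 0.1748]
tool_rot: [3.14, -0.0, 0.803]
contact_force: [2.2, -5.1, 4.3]
width: 0.0446
grasp_force: 42.8
t: 97.55
ee_pos: [0.6149, -0.0873, 0.1747]
tool_rot: [3.14, -0.002, -0.422]
contact_force: [6.9, -8.8, 4.8]
width: 0.0445
grasp_force: 43.4
t97.55 p [ 0.6149 -0.0873  0.1747] rpy [ 1.799e+02 -1.000e-01 -2.420e+01] F [ 6.9 -8.8  4.8] T [-1.17 -0.79  1.38] w0.0445 g43.4 j6 1.74
```

```bash
python3 -m jog '[{"xyz":[0,0,0],"dr":[0,0,0]},{"xyz":[0,0,0],"dr":[0,0,0]},{"xyz":[0,0,0],"dr":[0,0,0]},{"xyz":[0,0,0],"dr":[0,0,0]},{"xyz":[0,0,0],"dr":[0,0,0]},{"xyz":[0,0,0],"dr":[0,0,0]},{"xyz":[0,0,-2],"dr":[0,0,0]},{"xyz":[0,0,-3],"dr":[0,0,0]},{"xyz":[0,0,-4],"dr":[0,0,0]},{"xyz":[0,0,-4],"dr":[0,0,0]}]' 8.5
python3 -m jog '[{"xyz":[-3,2,0],"dr":[0,0,0]},{"xyz":[-3,2,0],"dr":[0,0,0]},{"xyz":[-3,2,0],"dr":[0,0,0]},{"xyz":[-3,2,0],"dr":[0,0,0]},{"xyz":[-2,2,0],"dr":[0,0,0]},{"xyz":[0,2,0],"dr":[0,0,0]},{"xyz":[0,2,0],"dr":[0,0,0]},{"xyz":[0,2,0],"dr":[0,0,0]},{"xyz":[0,0,0],"dr":[0,0,0]},{"xyz":[0,0,0],"dr":[0,0,0]}]'
python3 - <<'E'
from h import *
st();c=cam('top');im=c['color'];w=cam('wrist')['color'];cv2.imwrite('pics/t12.png',im)
a=cv2.resize(im[90:350,130:530],(600,390),interpolation=cv2.INTER_CUBIC)
b=cv2.resize(w,(267,200)); z=np.zeros((200,600,3),np.uint8); z[:,:267]=b; d=cv2.resize(im[160:240,330:430],(250,200),interpolation=cv2.INTER_CUBIC); z[:,300:550]=d
cv2.imwrite('pics/m12.png',np.vstack([a,z]))
E
```

```text
t: 98.8
ee_pos: [0.614, -0.0862, 0.3054]
tool_rot: [-3.142, 0.0, -0.419]
contact_force: [-0.0, -0.3, 0.6]
width: 0.0849
grasp_force: 0.0
t: 100.05
ee_pos: [0.4214, -0.1752, 0.3043]
tool_rot: [-3.141, 0.0, -0.419]
contact_force: [1.0, -0.1, -0.3]
width: 0.085
grasp_force: 0.0
t100.05 p [ 0.4214 -0.1752  0.3043] rpy [-180.    0.  -24.] F [ 1.  -0.1 -0.3] T [-0.01 -0.02 -0.05] w0.0850 g0.0 j6 1.44
```

View pics/m12.png

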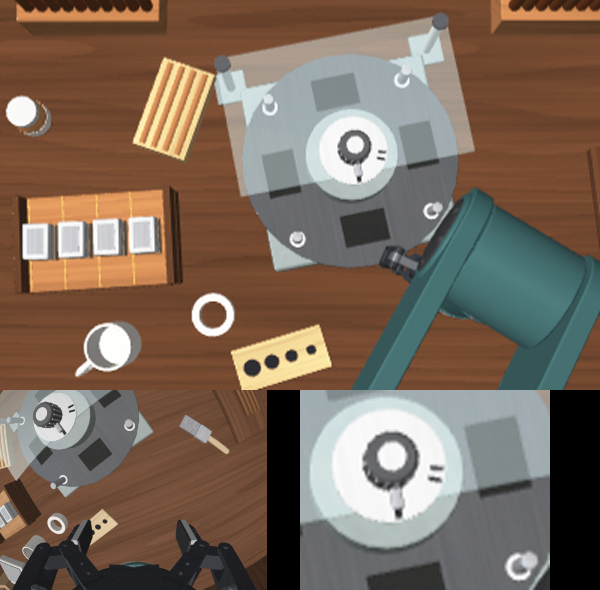

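The collar's nose is back at the single bar, the table is on a detent, and all four tins stand in a row in their bays with the other things undisturbed.

```bash
python3 -c "
from rig import robot
print(robot.finish_job())"
```

```text
the job is handed in; nothing more can be done
None
```

I handed the job in at about 100 s on the robot's clock: all four tins stand upright in their own bays, each within about 1 mm of centre, the table is on a detent, the collar is back at its locked mark and nothing else looks disturbed; the hand-in returned no score.

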